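Load the tripped incubator and reset its trip switch

TASK

The bench incubator has tripped out: lift its clear cover right back onto its stop, stand all the lidded sample pots from the bench upright on the tray inside, and lower the cover gently until it is fully shut, never letting it drop or slam. Only then reset the trip switch: push its half-way lever fully to OFF, then throw it fully to ON (the end with the lens). Leave the open cups, beaker, bulb and flask standing where they are.

Things in the scene. Friction and masses are not known exactly. Their poses are not given: they have to be found in the camera images.
- tray (a point): the incubator's tray: middle of the inner floor, 20 mm above the bench. The incubator is a low white base, 180 mm (its x) by 324 mm (its y), fixed to the bench; the tray floor inside measures 156 by 300 mm with a rim 12 mm wide all round that rises 15 mm above the floor. x axis points from the bar side to the hinge side (away from the robot), z up. Four pots fit side by side along y, about 70 mm apart
- cover (a joint): clear plastic domed cover of the incubator, a box 172 x 324 x 74 mm, open underneath, 0.4 kg; rad: 0 shut on the base, grows as its front is lifted, 1.6 at its back stop, where it stands like a wall 80 mm behind the middle of the tray, up to 215 mm above the bench (so a hand has more room over the front half of the tray). Past about 1.1 it stays back by itself; below that it falls shut under its weight if let go. Light friction only
- cover_hinge (a point): middle of the cover's hinge line, 82 mm behind the middle of the tray and 36 mm above the bench; the hinge line runs along the y axis of the tray
- cover_bar (a point): centre of the cover's lifting bar: a grey round bar, 12 mm thick and 120 mm long along the tray's y, on two arms above the top front edge of the cover. With the cover shut it is 172 mm in front of the hinge line and 114 mm above it (150 mm above the bench), 40 mm straight above the cover's front top edge; it moves on an arc about the hinge and can be pinched from above all the way, the bar turning between the fingers
- lever (a joint): black flat lever on top of the trip switch; rad: 0 fully OFF (leaning 0.7 rad towards the switch's -x), 0.7 upright, 1.4 fully ON (leaning 0.7 rad to its +x, the end with the small round white lens). It starts tripped, half way, about 0.64 to 0.76. A latch inside blocks it at about 0.85 on the way to ON until it has been pushed right to the OFF stop (below 0.1). It stays where it is left; moving it takes about 2 to 4 N
- lever_pivot (a point): pivot of the lever, 55 mm above the bench, in the middle of the trip switch: a grey steel box 120 mm (its x) by 80 mm (its y) by 66 mm tall, fixed to the bench. Axes: x from the OFF end to the ON end (lens on top of that end), roughly away from the robot; y along the lever's axle; z up
- lever_tip (a point): tip of the lever, 85 mm from the pivot; the lever is 12 mm thick (along its swing) and 24 mm wide
- pot0_mid (a point): lidded sample pot: round, white, 50 mm across, with a flat black ribbed screw lid of the same width; 66 mm tall in all, 85 to 170 g, a little heavier at the bottom (centre of mass about 21 mm up, so take it round the middle), stands on the bench anywhere on the right; may be absent (None). Point: its centre, 33 mm above its underside; z axis up when it stands
- pot1_mid (a point): lidded sample pot: round, white, 50 mm across, with a flat black ribbed screw lid of the same width; 66 mm tall in all, 85 to 170 g, a little heavier at the bottom (centre of mass about 21 mm up, so take it round the middle), stands on the bench anywhere on the right; may be absent (None). Point: its centre, 33 mm above its underside; z axis up when it stands
- pot2_mid (a point): lidded sample pot: round, white, 50 mm across, with a flat black ribbed screw lid of the same width; 66 mm tall in all, 85 to 170 g, a little heavier at the bottom (centre of mass about 21 mm up, so take it round the middle), stands on the bench anywhere on the right; may be absent (None). Point: its centre, 33 mm above its underside; z axis up when it stands
- pot3_mid (a point): lidded sample pot: round, white, 50 mm across, with a flat black ribbed screw lid of the same width; 66 mm tall in all, 85 to 170 g, a little heavier at the bottom (centre of mass about 21 mm up, so take it round the middle), stands on the bench anywhere on the right; may be absent (None). Point: its centre, 33 mm above its underside; z axis up when it stands
- cup0: bystander, leave it standing where it is: open white plastic cup without lid, 60 mm across the mouth, 48 mm tall; origin at its underside
- cup1: bystander, leave it standing where it is: open white plastic cup without lid, 60 mm across the mouth, 48 mm tall; origin at its underside
- beaker: bystander, leave it standing where it is: empty glass beaker, 68 mm across, 90 mm tall; origin at its underside
- bulb: bystander, leave it standing where it is: orange rubber pipette bulb standing on its flat end, 56 mm across, 95 mm tall; origin at its underside
- flask: bystander, leave it standing where it is: glass flask with a long neck, 84 mm across, 186 mm tall; origin at its underside
Mind the look-alikes: they are no part of the job. What is shaped like the part that bears pot0_mid but yellow is not meant.

How it is judged:
By the outcome, as a careful person would: the job done as asked, in the order asked, and still so for the second after the job is handed in, with the robot touching nothing.
Of pot0, pot1, pot2, pot3 only 2 to 4 are there at a start; the rules pass over those that are not, and their reading is None.
At some moment in a run one of pot0, pot1, pot2, pot3 may be knocked a few centimetres aside while the robot is not near it.
It also fails if it takes over 210 s, if anything falls off the work surface, if the arm or the gripper's body presses on something with over 40 N, if the wrist force passes 120 N, or if a joint passes its speed limit or range.

ROBOT

A 7-joint arm with a two-finger parallel gripper is mounted at the origin on the work surface. World frame = base frame: x ahead of the robot, y to its left, z up, the work surface at z = 0. Lengths are in m, angles in degrees, forces in N, time in s.
With the tool pointing down it reaches from about 0.425 to 0.875 m from the base axis. Payload 4.7 kg.
Tool frame: the origin (TCP) lies at the very end of the fingers, on their centre line; the grasp point (between the pads) lies 19 mm behind it; z points along the fingers, y is the direction in which the jaws open and shut (so a half turn about z gives the same grasp; the last joint's range is limited). The gripper opens to 87 mm and grips with 3 to 60 N. Pads are 19 mm wide; open, the fingers measure 117 mm over their backs; the gripper's body (75 mm by 190 mm) begins 51 mm behind the grasp point.
Start: joints at [70.537, 18.392, -4.016, 83.108, 1.295, 78.541, -3.26], TCP at [0.225, -0.61, 0.223] pointing down, gripper open.
Joint ranges: [-163.93, 163.93], [-17.29, 119.83], [-79.2, 71.16], [3.27, 140.29], [-89.18, 269.18], [5.43, 117.66], [-154.24, 154.24]. Speed limits (degrees/s): [147.25, 147.25, 180, 180, 180, 180, 180].

INTERFACE

Orientations are given as [roll, pitch, yaw] about the fixed x, y, z axes, in that order (R = Rz(yaw) Ry(pitch) Rx(roll)).
In Python, from cell import monitor, read_camera, camera_info, env, look_for gives the robot as it stands.
- The arm moves only by the tool servo_tool, never from a script. Its argument "commands" is one flat list of numbers, 6 for each row, row after row: the shift along the tool's x, y, z in mm, then the turn, a rotation vector about the tool's x, y, z in degrees. A call has 1 to 10 rows; each row shifts and turns the commanded pose from where the row before left it, along the tool's axes as they then stand; what a row does not reach is not made up. A row lasts 1/10 s, in which the tool goes at most 50 mm and 8.59 degrees, less where a joint would pass 70% of its speed; a pose out of reach is approached as far as the arm can. A call is refused whole if a number of a shift passes 50 or a number of a turn 8.59, either way. A call with a gripper value outside its range is refused whole. "jaw" is the finger opening in mm, from 0 to 87, set as the call begins (left out, the last holds). The fingers move at their own pace and stop on an object; "newtons" is the grip in N (left out, the last holds). Time passes only in rows, so rows that do not move let the fingers close. It gives the time, the measured TCP pose, the force and the opening at its end, in the units of the state.
- monitor.get_obs(): the state, without advancing time (a new reading comes with each control period).
- read_camera(name): name is "side" or "top"; returns (picture, depth): 384x512x3 uint8, red, green, blue; 384x512 float32, m along the optical axis (not along the pixel's ray), 0 where there is no reading.
- camera_info(name): a dict with "camera_matrix" (3x3 intrinsics, pixels), "k1" (the pictures are not rectified: a ray, as slopes to the right and down, at radius r is drawn at 1 + k1 r^2 times it, then the intrinsics apply), "R" (3x3) and "t" (3): a world point X has camera coordinates R X + t. Camera axes: x right, y down, z forward; pixel columns grow to the right and rows downward; lengths in m; the calibration is good to about 2 mm. A picture is of the moment at which its call begins. camera_info takes no time and is no camera call.
- env.sign_off(): hands the job in, once; it reports no verdict.
Trained networks look in the newest picture that a camera, given by its name, has taken for a name from the list of things; names that differ only in an ending like _2 or _b are one class to them, and where a whole thing is asked for, a point or a joint stands for the part that bears it (a point fixed in the world has none). Each returns a list of dicts, best first, with "conf" (0 to 1); they miss things now and then, are a little off and sometimes report something else, mostly with a low value. They report only what shows in the picture. A call takes as long as a camera call. They do not tell look-alikes from the thing itself.
- look_for(camera, label): "box" ([left, top, width, height] in pixels, round what is visible of it).
The state is a dict: "time_s": time; "qpos": joint angles; "joint_velocities": joint speeds; "effort": joint torques, N m; "tool_pos": TCP position; "tool_rot": TCP orientation; "force": force on the tool from outside, world axes, zero at the start; "wrist_torque": the same for the moment, N m; "grip_width": finger opening in m.
Only numpy, scipy, OpenCV 4.12 (cv2) and the standard library are available. Lean on these libraries where they do the work, as an engineer would, in place of code of your own. Each camera call takes 0.05 s, during which the arm holds its last target.

## Working session

There is one attempt and no reset: what is moved stays moved. The work goes in short steps, Python scripts to look and compute and a tool call to move; the robot and the scene stay as the last step left them, time stands still between calls to the robot, and variables do not carry over. Pictures are saved under pics/ and viewed, and the job is handed in when it is done.

Besides the shell and the picture viewer there is one more tool, called after "Call:" in YAML: its name, and indented under it one key for each argument. servo_tool: Moves the arm, as the interface text tells. Its arguments: {"type":"object","properties":{"commands":{"type":"array","items":{"type":"number"}},"jaw":{"type":"number"},"newtons":{"type":"number"}},"required":["commands"]}

```bash
ls; mkdir -p pics
cat > h.py <<'E'
import numpy as np,cv2
from cell import monitor, read_camera, camera_info, env, look_for
def cam(n):
    i=camera_info(n);return np.array(i["camera_matrix"]),float(i["k1"]),np.array(i["R"]),np.array(i["t"])
def deproj(n,u,v,d):
    K,k1,R,t=cam(n)
    p=cv2.undistortPoints(np.array([[[u,v]]],float),K,np.array([k1,0,0,0,0]))[0,0]
    return R.T@(np.array([p[0]*d,p[1]*d,d])-t)
def onplane(n,u,v,z):
    K,k1,R,t=cam(n)
    p=cv2.undistortPoints(np.array([[[u,v]]],float),K,np.array([k1,0,0,0,0]))[0,0]
    ray=R.T@np.array([p[0],p[1],1]);c=-R.T@t
    return c+ray*(z-c[2])/ray[2]
def proj(n,X):
    K,k1,R,t=cam(n)
    return cv2.projectPoints(np.array(X,float).reshape(-1,1,3),cv2.Rodrigues(R)[0],t,K,np.array([k1,0,0,0,0]))[0].reshape(-1,2)
def snap(n,name):
    im,d=read_camera(n); cv2.imwrite(f'pics/{name}.png',im[:,:,::-1]); np.save(f'pics/{name}.npy',d); return im,d
def cloud(n,d):
    K,k1,R,t=cam(n)
    v,u=np.mgrid[0:384,0:512]
    p=cv2.undistortPoints(np.stack([u,v],-1).reshape(-1,1,2).astype(float),K,np.array([k1,0,0,0,0])).reshape(384,512,2)
    P=np.dstack([p[...,0]*d,p[...,1]*d,d])
    return (P-t)@R
E
python3 - <<'E'
from h import *
for n in("top","side"):
    snap(n,n+"0")
    K,k,R,t=cam(n);print(n,K.tolist(),k,R.round(3).tolist(),(-R.T@t).round(3))
    for l in("pot0_mid","cover","lever","cup0","lever_tip","cover_bar","beaker","flask","bulb"):
        print(l,[(round(x["conf"],2),np.round(x["box"]).tolist()) for x in look_for(n,l)])
print(monitor.get_obs())
E
```

```text
pics
top [[356.495429492406, 0.0, 256.2514693600378], [0.0, 356.495429492406, 194.30459750721343], [0.0, 0.0, 1.0]] -0.07581207900054467 [[0.011, -1.0, -0.005], [-0.984, -0.009, -0.18], [0.18, 0.007, -0.984]] [ 0.315 -0.004  1.368]
pot0_mid [(0.74, [278.0, 201.0, 15.0, 8.0]), (0.55, [242.0, 150.0, 14.0, 15.0]), (0.52, [324.0, 154.0, 14.0, 12.0])]
cover [(0.96, [163.0, 190.0, 94.0, 57.0]), (0.17, [273.0, 149.0, 35.0, 40.0])]
lever [(0.2, [365.0, 163.0, 27.0, 27.0])]
cup0 [(0.7, [289.0, 232.0, 18.0, 16.0]), (0.47, [345.0, 184.0, 20.0, 16.0])]
lever_tip []
cover_bar [(0.78, [161.0, 191.0, 97.0, 51.0])]
beaker [(0.66, [119.0, 178.0, 25.0, 22.0])]
flask [(0.74, [364.0, 164.0, 30.0, 26.0])]
bulb [(0.69, [324.0, 153.0, 16.0, 14.0])]
side [[401.3775488502234, 0.0, 257.1618610066924], [0.0, 401.3775488502234, 191.42581453798766], [0.0, 0.0, 1.0]] 0.03906824978762716 [[0.995, -0.1, 0.017], [-0.066, -0.766, -0.639], [0.077, 0.635, -0.769]] [ 0.448 -0.919  1.226]
pot0_mid [(0.56, [286.0, 188.0, 17.0, 20.0]), (0.5, [243.0, 218.0, 19.0, 24.0])]
cover [(0.78, [209.0, 132.0, 51.0, 76.0]), (0.72, [20
[... 391 characters left out ...]
6.0, 18.0])]
{'time_s': 1.0, 'qpos': array([70.53657514, 18.39290734, -4.01614258, 83.10761839,  1.29470249,
       78.54198834, -3.26021667]), 'joint_velocities': array([-0.02275315, -0.01841116,  0.02631073, -0.01848979,  0.0246265 ,
       -0.01613574,  0.03457889]), 'effort': array([ 2.48388997e-04, -4.91116762e+01, -4.03182982e-01, -3.12781513e+01,
       -6.38807472e-02,  3.34682444e-02,  1.60416022e-05]), 'tool_pos': array([ 0.22518135, -0.609762  ,  0.22257478]), 'tool_rot': array([1.79997396e+02, 2.47706769e-03, 2.02719871e+01]), 'force': array([-0.03712947, -0.51277055, -0.13811562]), 'wrist_torque': array([-0.03173618,  0.01009862, -0.03699455]), 'grip_width': 0.08696403021057485}
```

Run:
```python
import cv2
a=cv2.imread('pics/top0.png');cv2.imwrite('pics/top0z.png',cv2.resize(a[120:290,100:420],None,fx=2.5,fy=2.5,interpolation=2))
a=cv2.imread('pics/side0.png');cv2.imwrite('pics/side0z.png',cv2.resize(a[90:350,180:400],None,fx=2.3,fy=2.3,interpolation=2))
```

```text
(no output)
```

View pics/top0z.png

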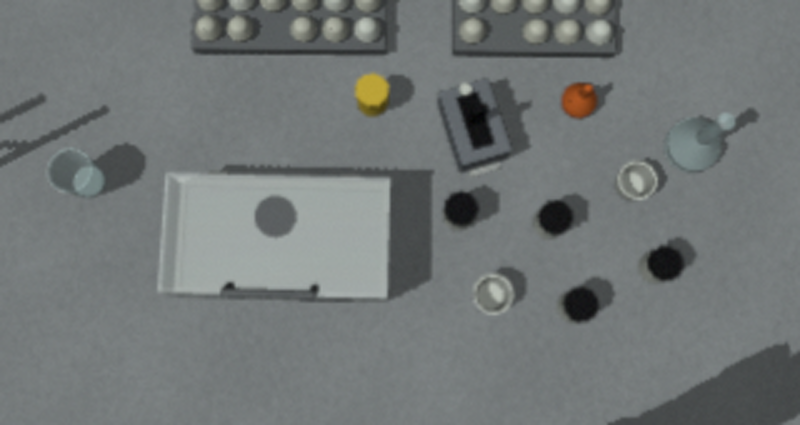

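View pics/side0z.png

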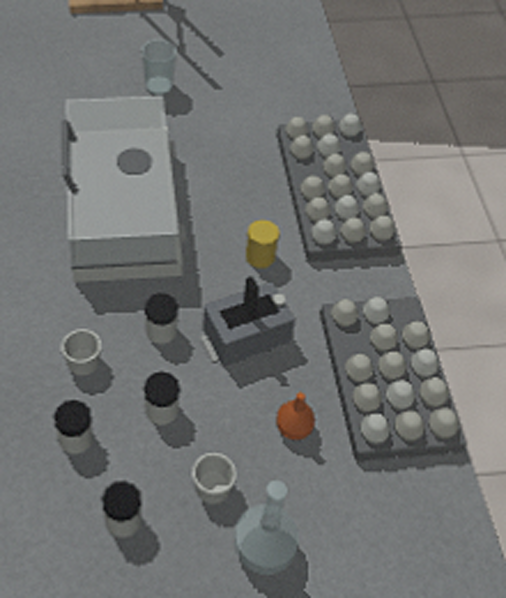

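View pics/top0.png

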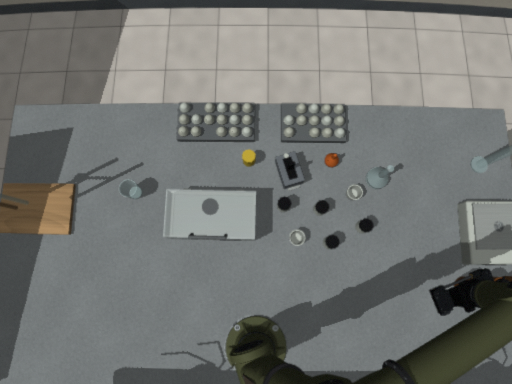

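Run:
```python
from h import *
im=cv2.imread('pics/top0.png');d=np.load('pics/top0.npy');ds=np.load('pics/side0.npy');ims=cv2.imread('pics/side0.png')
P=cloud("top",d);Q=cloud("side",ds)
for name,im,C in(("top",im,P),("side",ims,Q)):
    m=((im.max(2)<40)&(C[...,2]>.05)&(C[...,2]<.078)&(C[...,1]<.1)&(C[...,0]>.3)&(C[...,0]<.75)).astype(np.uint8)
    n,l,st,c=cv2.connectedComponentsWithStats(m)
    for i in range(1,n):
        if st[i,4]>25:
            pts=C[l==i];
            lo,hi=np.percentile(pts[:,:2],[1,99],axis=0)
            print(name,c[i].round(1),st[i,4],onplane(name,*c[i],.066).round(4),((lo+hi)/2).round(4),np.median(pts,0).round(4))
# incubator: points above bench
    m=(C[...,2]>.09)&(C[...,2]<.2)&(C[...,1]>-.05)&(C[...,1]<.5)&(C[...,0]>.35)&(C[...,0]<.75)
    pts=C[m];top=pts[(abs(pts[:,2]-.11)<.012)&(pts[:,1]>.02)]
    print(name,len(top),top[:,2].mean(),cv2.minAreaRect(top[:,:2].astype(np.float32)),np.percentile(top,[1,99],axis=0).round(3).tolist())
    bar=pts[(pts[:,2]>.135)&(pts[:,1]>.02)]
    print('bar',len(bar),bar.mean(0) if len(bar) else 0, np.percentile(bar,[2,98],axis=0).round(3).tolist() if len(bar) else 0)
    m=(C[...,2]>.06)&(C[...,2]<.072)&(C[...,1]>-.2)&(C[...,1]<.0)&(C[...,0]>.54)&(C[...,0]<.75)
    sw=C[m];
    if len(sw): print('sw',len(sw),cv2.minAreaRect(sw[:,:2].astype(np.float32)))
    m=(C[...,2]>.08)&(C[...,2]<.16)&(C[...,1]>-.2)&(C[...,1]<.0)&(C[...,0]>.54)&(C[...,0]<.75)
    sw=C[m];print('lev',len(sw),sw.round(3)[:40:2].tolist())
```

```text
top [289.8 168.5] 122 [ 0.6539 -0.1191  0.066 ] [ 0.6558 -0.1195] [ 0.6476 -0.1194  0.0676]
top [284.2 203.1] 124 [ 0.522  -0.0975  0.066 ] [ 0.5222 -0.0974] [ 0.5221 -0.097   0.0655]
top [322.  206.5] 125 [ 0.5104 -0.2373  0.066 ] [ 0.5108 -0.2377] [ 0.5097 -0.2377  0.0652]
top [365.8 224.8] 135 [ 0.4438 -0.3981  0.066 ] [ 0.4431 -0.3983] [ 0.4432 -0.3988  0.0655]
top [332.  241.3] 128 [ 0.3827 -0.2716  0.066 ] [ 0.3822 -0.2715] [ 0.3838 -0.2713  0.0655]
top 4119 0.11003696185792765 ((0.47425729036331177, 0.17746290564537048), (0.3148497939109802, 0.17396481335163116), 89.11273193359375) [[0.39, 0.023, 0.104], [0.559, 0.332, 0.116]]
bar 137 [0.38805324 0.16786121 0.154394  ] [[0.382, 0.109, 0.148], [0.395, 0.235, 0.16]]
sw 581 ((0.6310648918151855, -0.12219512462615967), (0.17665594816207886, 0.09737014770507812), 5.719670295715332)
lev 48 [[0.662, -0.128, 0.14], [0.659, -0.117, 0.14], [0.659, -0.124, 0.138], [0.656, -0.11, 0.138], [0.655, -0.117, 0.139], [0.656, -0.125, 0.136], [0.656, -0.132, 0.136], [0.651, -0.11, 0.142], [0.652, -0.117, 0.137], [0.652, -0.124, 0.138], [0.653, -0
[... 858 characters left out ...]
.325, 0.115]]
bar 102 [0.39143513 0.15489475 0.15064182] [[0.385, 0.099, 0.136], [0.398, 0.226, 0.157]]
sw 575 ((0.6326032280921936, -0.1291225552558899), (0.18297280371189117, 0.10040412098169327), 3.8949034214019775)
lev 81 [[0.552, -0.001, 0.105], [0.657, -0.112, 0.137], [0.652, -0.119, 0.141], [0.659, -0.118, 0.14], [0.652, -0.12, 0.137], [0.659, -0.122, 0.138], [0.651, -0.125, 0.139], [0.658, -0.124, 0.136], [0.649, -0.122, 0.129], [0.653, -0.132, 0.141], [0.66, -0.131, 0.139], [0.65, -0.121, 0.121], [0.654, -0.132, 0.135], [0.659, -0.136, 0.141], [0.651, -0.119, 0.113], [0.653, -0.135, 0.134], [0.66, -0.137, 0.136], [0.651, -0.12, 0.109], [0.654, -0.134, 0.127], [0.661, -0.136, 0.129]]
```

```bash
cat >> h.py <<'E'
def plan(wps, start=None):
    """wps: list of (x,y,z,yaw,nrows); prints rows in tool axes (tool pointing down)"""
    o=monitor.get_obs(); p=np.array(o["tool_pos"]);yaw=o["tool_rot"][2]
    if start is not None: p=np.array(start[:3]);yaw=start[3]
    out=[]
    for x,y,z,yw,n in wps:
        T=np.array([x,y,z]);p0=p.copy();y0=yaw
        dy=(yw-y0+180)%360-180
        for k in range(1,n+1):
            tgt=p0+(T-p0)*k/n; w=tgt-p; a=np.radians(yaw)
            r=[np.cos(a)*w[0]+np.sin(a)*w[1],np.sin(a)*w[0]-np.cos(a)*w[1],-w[2]]
            r=np.round(np.array(r)*1000,1)/1000
            p=p+np.array([np.cos(a)*r[0]+np.sin(a)*r[1],np.sin(a)*r[0]-np.cos(a)*r[1],-r[2]])
            ny=round(y0+dy*k/n-yaw,2); yaw+=ny
            out.append([*(r*1000).round(1),0,0,-ny])
    for i in range(0,len(out),10):
        print(",".join(f"{v:g}" for r in out[i:i+10] for v in r).replace("-0,","0,"));print()
    m=np.abs(np.array(out)).max(0);print("max",m,'n',len(out),'end',p.round(4),round(yaw,2))
E
python3 -c "
from h import *
plan([(.30,-.52,.27,48,4),(.50,-.20,.27,82,9),(.47,.1,.25,90,7),(.39,.19,.2,90,4)])"
```

```text
25.3,-14.6,-11.9,0,0,-6.93,26.9,-11.4,-11.8,0,0,-6.93,28.1,-8.1,-11.9,0,0,-6.94,28.8,-4.6,-11.8,0,0,-6.93,41.3,-7.3,0,0,0,-3.78,41.7,-4.5,0,0,0,-3.78,41.9,-1.8,0,0,0,-3.77,41.9,1,0,0,0,-3.78,41.8,3.7,0,0,0,-3.78,41.4,6.5,0,0,0,-3.78

40.9,9.2,0,0,0,-3.77,40.2,11.9,0,0,0,-3.78,39.3,14.5,0,0,0,-3.78,41.8,-10.2,2.9,0,0,-1.14,42.1,-9.4,2.8,0,0,-1.15,42.2,-8.5,2.9,0,0,-1.14,42.4,-7.7,2.8,0,0,-1.14,42.5,-6.8,2.9,0,0,-1.14,42.7,-6,2.8,0,0,-1.15,42.8,-5.2,2.9,0,0,-1.14

22.5,-20,12.5,0,0,0,22.5,-20,12.5,0,0,0,22.5,-20,12.5,0,0,0,22.5,-20,12.5,0,0,0

max [42.8  20.   12.5   0.    0.    6.94] n 24 end [0.39 0.19 0.2 ] 90.0
```

Call:
servo_tool:
  commands: [25, -15, -12, 0, 0, -7, 27, -11, -12, 0, 0, -7, 28, -8, -12, 0, 0, -7, 29, -5, -12, 0, 0, -7, 41, -7, 0, 0, 0, -4, 42, -4, 0, 0, 0, -4, 42, -2, 0, 0, 0, -4, 42, 1, 0, 0, 0, -4, 42, 4, 0, 0, 0, -4, 41, 6, 0, 0, 0, -4]
  jaw: 60
  newtons: 15

```text
time_s: 2.0
tool_pos: [0.4308, -0.3031, 0.2709]
tool_rot: [180.0, 0.0, 72.4]
force: [0.7, -1.6, -0.2]
grip_width: 0.06
```

```bash
python3 -c "
from h import *
print(monitor.get_obs()['tool_pos'],monitor.get_obs()['tool_rot'])
plan([(.50,-.20,.27,82,4),(.47,.1,.25,90,7),(.39,.19,.2,90,4)])"
```

```text
[ 0.43084735 -0.30307242  0.27085398] [1.79960553e+02 2.96155067e-02 7.24421262e+01]
29.8,8.7,0.2,0,0,-2.39,29.4,10,0.2,0,0,-2.39,28.9,11.1,0.2,0,0,-2.39,28.5,12.4,0.3,0,0,-2.39,41.8,-10.2,2.9,0,0,-1.14,42.1,-9.4,2.8,0,0,-1.15,42.2,-8.5,2.9,0,0,-1.14,42.4,-7.7,2.8,0,0,-1.14,42.5,-6.9,2.9,0,0,-1.14,42.7,-5.9,2.8,0,0,-1.15

42.7,-5.2,2.9,0,0,-1.14,22.5,-20,12.5,0,0,0,22.5,-20,12.5,0,0,0,22.5,-20,12.5,0,0,0,22.5,-20,12.5,0,0,0

max [42.7  20.   12.5   0.    0.    2.39] n 15 end [0.39 0.19 0.2 ] 90.0
```

Call:
servo_tool:
  commands: [30, 9, 0, 0, 0, -2.4, 29, 10, 0, 0, 0, -2.4, 29, 11, 0, 0, 0, -2.4, 28, 12, 0, 0, 0, -2.4, 42, -10, 3, 0, 0, -1, 42, -9, 3, 0, 0, -1, 42, -9, 3, 0, 0, -1, 42, -8, 3, 0, 0, -1, 42, -7, 3, 0, 0, -1, 43, -6, 3, 0, 0, -1]

```text
time_s: 3.0
tool_pos: [0.4749, 0.0558, 0.2527]
tool_rot: [179.9, 0.1, 87.9]
force: [1.7, 0.0, 0.1]
grip_width: 0.06
```

```bash
python3 -c "
from h import *
plan([(.39,.19,.22,90,7),(.39,.19,.131,90,5)])"
```

```text
18.7,-12.8,4.7,0,0,-0.3,18.8,-12.8,4.6,0,0,-0.3,18.8,-12.6,4.7,0,0,-0.31,19,-12.5,4.7,0,0,-0.3,18.9,-12.4,4.7,0,0,-0.3,19.1,-12.4,4.6,0,0,-0.3,19.1,-12.2,4.7,0,0,-0.31,0,0,17.8,0,0,0,0,0,17.8,0,0,0,0,0,17.8,0,0,0

0,0,17.8,0,0,0,0,0,17.8,0,0,0

max [19.1  12.8  17.8   0.    0.    0.31] n 12 end [0.39  0.19  0.131] 90.0
```

Call:
servo_tool:
  commands: [19, -13, 5, 0, 0, -0.3, 19, -13, 5, 0, 0, -0.3, 19, -13, 5, 0, 0, -0.3, 19, -12, 5, 0, 0, -0.3, 19, -12, 5, 0, 0, -0.3, 19, -12, 5, 0, 0, -0.3, 15, -10, 3, 0, 0, 0, 0, 0, 0, 0, 0, 0, 0, 0, 0, 0, 0, 0]

```text
time_s: 3.9
tool_pos: [0.3933, 0.1848, 0.2196]
tool_rot: [180.0, 0.0, 89.7]
force: [-0.1, -0.6, -0.4]
grip_width: 0.0597
```

Run:
```python
from h import *
o=monitor.get_obs();print(o["time_s"],o["tool_pos"],o["tool_rot"])
im,d=snap("side","s1");P=cloud("side",d)
im,d=snap("top","t1")
a=cv2.imread('pics/s1.png');cv2.imwrite('pics/s1z.png',cv2.resize(a[90:290,180:400],None,fx=2.5,fy=2.5,interpolation=2))
```

```text
3.9 [0.39331109 0.18481776 0.21962599] [1.79959531e+02 4.62440332e-02 8.96729209e+01]
```

View pics/s1z.png

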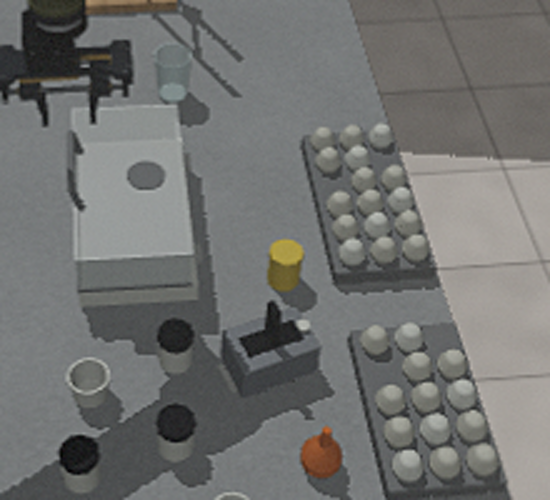

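Call:
servo_tool:
  commands: [5, -3, 18, 0, 0, 0, 0, 0, 18, 0, 0, 0, 0, 0, 18, 0, 0, 0, 0, 0, 18, 0, 0, 0, 0, 0, 16, 0, 0, 0, 0, 0, 0, 0, 0, 0, 0, 0, 0, 0, 0, 0]

```text
time_s: 4.7
tool_pos: [0.3906, 0.1897, 0.1318]
tool_rot: [-180.0, -0.0, 89.6]
force: [0.5, 0.1, 0.2]
grip_width: 0.0601
```

Call:
servo_tool:
  commands: [0, 0, 0, 0, 0, 0, 0, 0, 0, 0, 0, 0, 0, 0, 0, 0, 0, 0, 0, 0, 0, 0, 0, 0, 0, 0, 0, 0, 0, 0, 0, 0, 0, 0, 0, 0]
  jaw: 0
  newtons: 15

```text
time_s: 5.3
tool_pos: [0.3901, 0.1901, 0.1316]
tool_rot: [180.0, 0.0, 89.7]
force: [0.3, -0.3, 0.2]
grip_width: 0.0201
```

Call:
servo_tool:
  commands: [0, 0, 0, 0, 0, 0, 0, 0, 0, 0, 0, 0, 0, 0, 0, 0, 0, 0]

```text
time_s: 5.6
tool_pos: [0.3902, 0.1902, 0.1315]
tool_rot: [180.0, 0.0, 89.7]
force: [-0.8, 0.5, 0.9]
grip_width: 0.0116
```

```bash
python3 -c "
from h import *
o=monitor.get_obs();p=o['tool_pos']
r=.20635;f0=np.radians(180-np.degrees(np.arctan2(114,172)))
H=np.array([p[0]+.172,p[2]+.019-.114+.0])
# tcp arcs same with hinge shifted
th=np.linspace(0,1.6,41);X=np.array([np.cos(f0-th)*r,np.sin(f0-th)*r]).T
D=np.diff(X,axis=0)*1000
print(p); 
w=[];acc=np.zeros(2)
for i,(a,b) in enumerate(D): print(i,round(th[i+1],2),a.round(1),b.round(1))
print((X[-1]-X[0]).round(4))
"
```

```text
[0.39015166 0.19016336 0.13154127]
0 0.04 4.7 6.8
1 0.08 5.0 6.6
2 0.12 5.2 6.4
3 0.16 5.5 6.2
4 0.2 5.7 6.0
5 0.24 6.0 5.7
6 0.28 6.2 5.5
7 0.32 6.4 5.2
8 0.36 6.6 5.0
9 0.4 6.8 4.7
10 0.44 7.0 4.4
11 0.48 7.1 4.1
12 0.52 7.3 3.9
13 0.56 7.4 3.6
14 0.6 7.6 3.3
15 0.64 7.7 2.9
16 0.68 7.8 2.6
17 0.72 7.9 2.3
18 0.76 8.0 2.0
19 0.8 8.1 1.7
20 0.84 8.1 1.4
21 0.88 8.2 1.0
22 0.92 8.2 0.7
23 0.96 8.2 0.4
24 1.0 8.3 0.0
25 1.04 8.2 -0.3
26 1.08 8.2 -0.6
27 1.12 8.2 -0.9
28 1.16 8.2 -1.3
29 1.2 8.1 -1.6
30 1.24 8.0 -1.9
31 1.28 7.9 -2.2
32 1.32 7.8 -2.6
33 1.36 7.7 -2.9
34 1.4 7.6 -3.2
35 1.44 7.5 -3.5
36 1.48 7.3 -3.8
37 1.52 7.2 -4.1
38 1.56 7.0 -4.3
39 1.6 6.8 -4.6
[0.291  0.0546]
```

Call:
servo_tool:
  commands: [0, 4.7, -6.8, 0, 0, 0, 0, 5, -6.6, 0, 0, 0, 0, 5.2, -6.4, 0, 0, 0, 0, 5.5, -6.2, 0, 0, 0, 0, 5.7, -6, 0, 0, 0, 0, 6, -5.7, 0, 0, 0, 0, 6.2, -5.5, 0, 0, 0, 0, 6.4, -5.2, 0, 0, 0, 0, 6.6, -5, 0, 0, 0, 0, 6.8, -4.7, 0, 0, 0]

```text
time_s: 6.6
tool_pos: [0.4475, 0.1894, 0.1906]
tool_rot: [-179.8, 0.1, 89.7]
force: [-8.0, -1.5, 5.6]
grip_width: 0.0113
```

Call:
servo_tool:
  commands: [0, 6.5, -5, 0, 0, 0, 0, 6.7, -4.7, 0, 0, 0, 0, 7, -4.3, 0, 0, 0, 0, 7.3, -3.8, 0, 0, 0, 0, 7.5, -3.4, 0, 0, 0, 0, 7.7, -2.9, 0, 0, 0, 0, 7.8, -2.6, 0, 0, 0, 0, 7.9, -2.3, 0, 0, 0, 0, 8, -2, 0, 0, 0, 0, 8.1, -1.7, 0, 0, 0]

```text
time_s: 7.6
tool_pos: [0.5237, 0.1888, 0.2224]
tool_rot: [180.0, 0.0, 89.6]
force: [-1.6, -4.3, 2.9]
grip_width: 0.011
```

Call:
servo_tool:
  commands: [0, 8.1, -1.4, 0, 0, 0, 0, 8.2, -1, 0, 0, 0, 0, 8.2, -0.7, 0, 0, 0, 0, 8.2, -0.4, 0, 0, 0, 0, 8.3, 0, 0, 0, 0, 0, 8.2, 0.3, 0, 0, 0, 0, 8.2, 0.6, 0, 0, 0, 0, 8.2, 0.9, 0, 0, 0, 0, 8.2, 1.3, 0, 0, 0, 0, 8.1, 1.6, 0, 0, 0]

```text
time_s: 8.6
tool_pos: [0.6056, 0.1886, 0.2209]
tool_rot: [180.0, 0.0, 89.6]
force: [-0.8, -5.2, 2.6]
grip_width: 0.0114
```

Call:
servo_tool:
  commands: [-0.3, 8, 1.9, 0, 0, 0, -0.3, 7.9, 2.2, 0, 0, 0, -0.3, 7.8, 2.6, 0, 0, 0, -0.3, 7.7, 2.9, 0, 0, 0, -0.3, 7.6, 3.2, 0, 0, 0, -0.3, 7.5, 3.5, 0, 0, 0, -0.3, 7.3, 3.8, 0, 0, 0, -0.3, 7.2, 4.1, 0, 0, 0, -0.3, 5, 3, 0, 0, 0, 0, 2, 1.5, 0, 0, 0]

```text
time_s: 9.6
tool_pos: [0.673, 0.1878, 0.1923]
tool_rot: [180.0, -0.2, 89.7]
force: [0.5, 3.8, 0.9]
grip_width: 0.0112
```

Call:
servo_tool:
  commands: [0, 2, 1.2, 0, 0, 0, 0, 2, 1.2, 0, 0, 0, 0, 2, 1.2, 0, 0, 0, 0, 1.5, 1, 0, 0, 0, 0, 0, 0, 0, 0, 0]

```text
time_s: 10.1
tool_pos: [0.6798, 0.1874, 0.1878]
tool_rot: [180.0, -0.1, 89.8]
force: [1.0, 5.0, -0.7]
grip_width: 0.0116
```

Call:
servo_tool:
  commands: [0, 1.5, 1, 0, 0, 0, 0, 1.5, 1, 0, 0, 0, 0, 0, 0, 0, 0, 0]

```text
time_s: 10.4
tool_pos: [0.6811, 0.1873, 0.1868]
tool_rot: [-179.8, -0.0, 89.8]
force: [-5.2, 3.1, 4.9]
grip_width: 0.0115
```

Call:
servo_tool:
  commands: [0, 0, 0, 0, 0, 0, 0, 0, 0, 0, 0, 0, 0, 0, 0, 0, 0, 0, 0, 0, -10, 0, 0, 0, 0, 0, -20, 0, 0, 0, 0, 0, -30, 0, 0, 0, 0, 0, -30, 0, 0, 0]
  jaw: 26

```text
time_s: 11.1
tool_pos: [0.6832, 0.185, 0.2772]
tool_rot: [-180.0, 0.0, 89.6]
force: [1.0, 0.3, -0.2]
grip_width: 0.0262
```

```bash
python3 -c "
from h import *
plan([(.50,-.02,.29,70,7),(.50,-.16,.28,30,5)])"
```

```text
-29.5,-26,-1.8,0,0,2.8,-30.6,-24.5,-1.9,0,0,2.81,-31.9,-23,-1.8,0,0,2.8,-32.9,-21.3,-1.8,0,0,2.81,-34,-19.8,-1.9,0,0,2.8,-34.9,-18.1,-1.8,0,0,2.81,-35.7,-16.3,-1.8,0,0,2.8,-26.3,9.6,2,0,0,8,-24.7,13.1,2,0,0,8,-22.7,16.5,2,0,0,8

-20.1,19.4,2,0,0,8,-17.2,22.1,2,0,0,8

max [35.7 26.   2.   0.   0.   8. ] n 12 end [ 0.5  -0.16  0.28] 30.0
```

```bash
cat >> h.py <<'E'
def pots(tag,xr=(.3,.8),yr=(-.6,-.0)):
    for n in("top","side"):
        im,d=snap(n,tag+n); C=cloud(n,d)
        g=cv2.cvtColor(im,cv2.COLOR_RGB2GRAY)
        m=((im.max(2)<42)&(C[...,2]>.055)&(C[...,2]<.076)&(C[...,1]>yr[0])&(C[...,1]<yr[1])&(C[...,0]>xr[0])&(C[...,0]<xr[1])).astype(np.uint8)
        k,l,st,c=cv2.connectedComponentsWithStats(m)
        for i in range(1,k):
            if st[i,4]>25: print(n,c[i].round(1),st[i,4],onplane(n,*c[i],.066).round(4))
E
python3 - <<'E'
from h import *
pots("a")
C=cloud("top",np.load('pics/atop.npy'));
a=cv2.imread('pics/atop.png');cv2.imwrite('pics/atopz.png',cv2.resize(a[120:270,140:420],None,fx=2.8,fy=2.8,interpolation=2))
a=cv2.imread('pics/aside.png');cv2.imwrite('pics/asidez.png',cv2.resize(a[90:330,180:400],None,fx=2.5,fy=2.5,interpolation=2))
# base rim / floor
for n in("top","side"):
    C=cloud(n,np.load(f'pics/a{n}.npy'))
    for lo,hi in((.01,.027),(.028,.042)):
        m=(C[...,2]>lo)&(C[...,2]<hi)&(C[...,0]>.36)&(C[...,0]<.58)&(C[...,1]>0)&(C[...,1]<.37)
        p=C[m];print(n,lo,len(p),np.percentile(p,[1,99],axis=0).round(3).tolist(),cv2.minAreaRect(p[:,:2].astype(np.float32)))
E
```

```text
top [289.6 168.5] 117 [ 0.654  -0.1186  0.066 ]
top [284.  203.1] 118 [ 0.5217 -0.097   0.066 ]
top [321.9 206.4] 121 [ 0.5108 -0.237   0.066 ]
top [365.7 225. ] 143 [ 0.4431 -0.3979  0.066 ]
top [331.9 241.3] 126 [ 0.3826 -0.2711  0.066 ]
side [291.5 224.7] 71 [ 0.6692 -0.1239  0.066 ]
side [249.8 259.3] 58 [ 0.511  -0.2491  0.066 ]
side [211.2 271.5] 138 [ 0.3837 -0.2822  0.066 ]
side [232.4 307.6] 207 [ 0.444  -0.4091  0.066 ]
top 0.01 2016 [[0.401, 0.104, 0.014], [0.557, 0.322, 0.027]] ((0.4704383611679077, 0.2102285921573639), (0.19503633677959442, 0.24015654623508453), 6.189559459686279)
top 0.028 524 [[0.387, 0.091, 0.028], [0.572, 0.335, 0.041]] ((0.48172810673713684, 0.20916080474853516), (0.2530362904071808, 0.18987558782100677), 89.37682342529297)
side 0.01 2240 [[0.403, 0.003, 0.012], [0.559, 0.319, 0.026]] ((0.47974589467048645, 0.16716217994689941), (0.3352627754211426, 0.18078629672527313), 89.42721557617188)
side 0.028 611 [[0.39, 0.001, 0.028], [0.577, 0.329, 0.04]] ((0.4847114384174347, 0.16646359860897064), (0.3310205042362213, 0.19045162200927734), 89.99722290039062)
```

View pics/atopz.png

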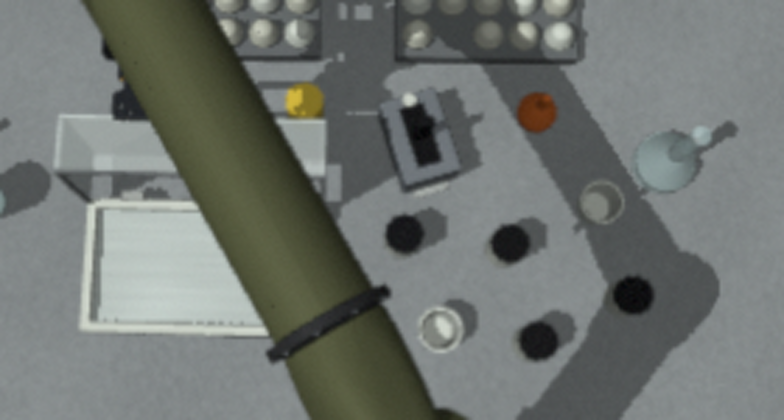

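View pics/asidez.png

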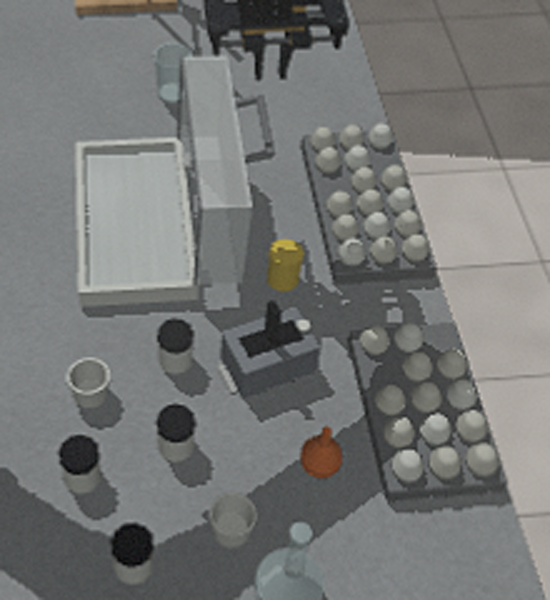

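Call:
servo_tool:
  commands: [-29, -26, -2, 0, 0, 2.8, -31, -24, -2, 0, 0, 2.8, -32, -23, -2, 0, 0, 2.8, -33, -21, -2, 0, 0, 2.8, -34, -20, -2, 0, 0, 2.8, -35, -18, -2, 0, 0, 2.8, -36, -16, -2, 0, 0, 2.8, -26, 10, 2, 0, 0, 8, -25, 13, 2, 0, 0, 8, -23, 17, 2, 0, 0, 8]
  jaw: 76

```text
time_s: 12.2
tool_pos: [0.5011, -0.1062, 0.2843]
tool_rot: [179.9, 0.0, 45.7]
force: [-1.1, -0.6, -0.7]
grip_width: 0.0761
```

```bash
python3 -c "
from h import *
pots('b')
print([onplane('top',140+u/2.8,120+v/2.8,.066).round(3) for u,v in ((405,190),(460,170),(380,108),(436,88))])
plan([(.522,-.099,.20,30,5),(.522,-.099,.09,30,4)])"
```

```text
top [365.9 224.9] 137 [ 0.4433 -0.3985  0.066 ]
top [332.  241.3] 129 [ 0.3826 -0.2715  0.066 ]
side [288.1 225.3] 102 [ 0.657  -0.1257  0.066 ]
side [251.5 259.4] 96 [ 0.5165 -0.2499  0.066 ]
side [211.1 271.6] 130 [ 0.3833 -0.2824  0.066 ]
side [232.3 307.7] 194 [ 0.4437 -0.4096  0.066 ]
[array([ 0.579, -0.099,  0.066]), array([ 0.607, -0.173,  0.066]), array([ 0.692, -0.066,  0.066]), array([ 0.721, -0.142,  0.066])]
4.6,1.5,16.7,0,0,3.1,4.7,1.2,16.6,0,0,3.09,4.8,1,16.7,0,0,3.1,4.8,0.7,16.7,0,0,3.1,4.8,0.5,16.6,0,0,3.09,0,0,27.5,0,0,0,0,0,27.5,0,0,0,0,0,27.5,0,0,0,0,0,27.5,0,0,0

max [ 4.8  1.5 27.5  0.   0.   3.1] n 9 end [ 0.522 -0.099  0.09 ] 30.0
```

Call:
servo_tool:
  commands: [5, 1.5, 17, 0, 0, 3.1, 5, 1, 17, 0, 0, 3.1, 5, 1, 17, 0, 0, 3.1, 5, 0.5, 17, 0, 0, 3.1, 5, 0.5, 17, 0, 0, 3.1, 0, 0, 27, 0, 0, 0, 0, 0, 27, 0, 0, 0, 0, 0, 27, 0, 0, 0, 0, 0, 25, 0, 0, 0, 0, 0, 0, 0, 0, 0]

```text
time_s: 13.3
tool_pos: [0.5208, -0.0912, 0.0898]
tool_rot: [-179.7, 0.3, 30.7]
force: [-0.1, 0.2, -0.6]
grip_width: 0.0763
```

```bash
python3 -c "
from h import *
pots('c')
o=monitor.get_obs();print(o['tool_pos'],o['tool_rot'])
a=cv2.imread('pics/cside.png');cv2.imwrite('pics/csidez.png',cv2.resize(a[150:330,180:400],None,fx=3,fy=3,interpolation=2))
plan([(.522,-.099,.012,30,4)])"
```

```text
top [287.1 160.8] 40 [ 0.6837 -0.1091  0.066 ]
top [322.  206.5] 124 [ 0.5106 -0.2374  0.066 ]
top [365.8 225. ] 143 [ 0.4431 -0.3983  0.066 ]
top [332.  241.3] 129 [ 0.3826 -0.2715  0.066 ]
side [248.6 224.7] 103 [ 0.5188 -0.111   0.066 ]
side [287.3 225.6] 124 [ 0.6541 -0.1265  0.066 ]
side [250.  259.1] 80 [ 0.5116 -0.2484  0.066 ]
side [211.2 271.6] 115 [ 0.3836 -0.2826  0.066 ]
side [232.4 307.5] 203 [ 0.4441 -0.4091  0.066 ]
[ 0.52378049 -0.09162608  0.09331009] [-1.79980686e+02 -1.25173238e-03  3.06358747e+01]
-1.3,1.4,20.3,0,0,0.16,-1.3,1.3,20.4,0,0,0.16,-1.4,1.4,20.3,0,0,0.16,-1.3,1.4,20.3,0,0,0.16

max [ 1.4   1.4  20.4   0.    0.    0.16] n 4 end [ 0.522  -0.0991  0.012 ] 30.0
```

View pics/csidez.png

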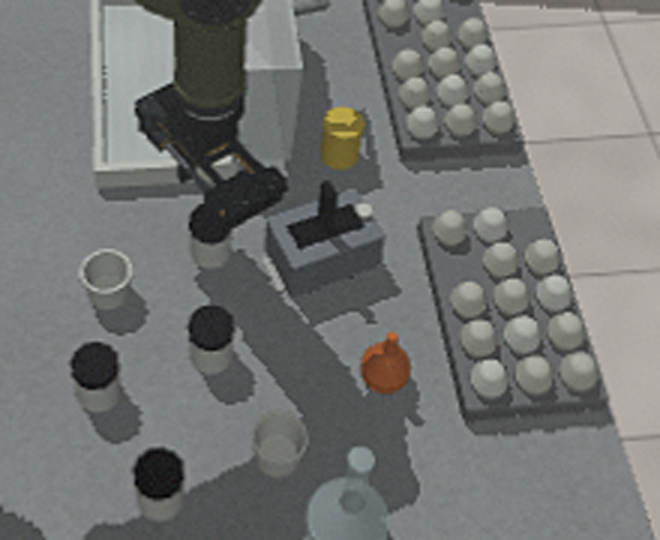

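Call:
servo_tool:
  commands: [-2, 1.5, 20, 0, 0, 0, -1.5, 1.5, 20, 0, 0, 0, -1, 1.5, 20, 0, 0, 0, 0, 1, 20, 0, 0, 0, 0, 0, 0, 0, 0, 0]

```text
time_s: 13.9
tool_pos: [0.5219, -0.0992, 0.0124]
tool_rot: [-179.9, 0.1, 30.6]
force: [0.2, -0.2, 0.1]
grip_width: 0.0758
```

Call:
servo_tool:
  commands: [0, 0, 0, 0, 0, 0, 0, 0, 0, 0, 0, 0, 0, 0, 0, 0, 0, 0, 0, 0, 0, 0, 0, 0, 0, 0, 0, 0, 0, 0]
  jaw: 30
  newtons: 18

```text
time_s: 14.4
tool_pos: [0.5232, -0.0994, 0.0137]
tool_rot: [179.9, -0.0, 30.6]
force: [-0.9, -0.3, 4.5]
grip_width: 0.0497
```

```bash
python3 -c "
from h import *
plan([(.52,-.09,.17,35,5),(.47,-.02,.20,60,4),(.455,.276,.20,90,10),(.455,.276,.06,90,6)])"
```

```text
0.4,-1.9,-31.3,0,0,-0.89,0.4,-2,-31.2,0,0,-0.88,0.5,-1.9,-31.3,0,0,-0.89,0.5,-1.9,-31.2,0,0,-0.89,0.5,-2,-31.3,0,0,-0.88,-0.2,-21.5,-7.5,0,0,-6.25,2.1,-21.4,-7.5,0,0,-6.25,4.5,-21,-7.5,0,0,-6.25,6.7,-20.4,-7.5,0,0,-6.25,24.9,-16.1,0,0,0,-3

25.7,-14.8,0,0,0,-3,26.4,-13.4,0,0,0,-3,27.1,-12,0,0,0,-3,27.7,-10.6,0,0,0,-3,28.2,-9.1,0,0,0,-3,28.6,-7.6,0,0,0,-3,29,-6.2,0,0,0,-3,29.3,-4.5,0,0,0,-3,29.5,-3.1,0,0,0,-3,0,0,23.3,0,0,-0

0,0,23.4,0,0,0,0,0,23.3,0,0,0,0,0,23.4,0,0,0,0,0,23.3,0,0,0,0,0,23.3,0,0,-0

max [29.5  21.5  31.3   0.    0.    6.25] n 25 end [0.455 0.276 0.06 ] 90.0
```

Call:
servo_tool:
  commands: [0, -2, -20, 0, 0, 0, 0, -2, -31, 0, 0, 0, 0.5, -2, -31, 0, 0, -1, 0.5, -2, -31, 0, 0, -2, 0.5, -2, -36, 0, 0, -2, 0, -21, -10, 0, 0, -6, 2, -21, -10, 0, 0, -6, 4, -21, -10, 0, 0, -6, 7, -20, -10, 0, 0, -6, 25, -16, 0, 0, 0, -3]

```text
time_s: 15.4
tool_pos: [0.4674, 0.0076, 0.2027]
tool_rot: [179.9, 0.1, 62.6]
force: [0.2, -0.3, -1.7]
grip_width: 0.0498
```

```bash
python3 -c "
from h import *
plan([(.455,.276,.19,90,9),(.455,.276,.06,90,5)])"
```

```text
25.8,-15,1.4,0,0,-3.05,26.6,-13.5,1.4,0,0,-3.04,27.3,-12.1,1.4,0,0,-3.05,27.9,-10.7,1.4,0,0,-3.05,28.4,-9.2,1.4,0,0,-3.04,28.8,-7.6,1.4,0,0,-3.05,29.3,-6.1,1.4,0,0,-3.05,29.5,-4.5,1.5,0,0,-3.04,29.7,-3,1.4,0,0,-3.05,0,0,26,0,0,-0

0,0,26,0,0,0,0,0,26,0,0,0,0,0,26,0,0,0,0,0,26,0,0,-0

max [29.7  15.   26.    0.    0.    3.05] n 14 end [0.455 0.276 0.06 ] 90.0
```

Call:
servo_tool:
  commands: [26, -15, 1, 0, 0, -3, 27, -13, 1, 0, 0, -3, 27, -12, 1, 0, 0, -3, 28, -11, 1, 0, 0, -3, 28, -9, 2, 0, 0, -3, 29, -8, 2, 0, 0, -3, 29, -6, 2, 0, 0, -3, 29, -4, 2, 0, 0, -3, 25, -3, 0, 0, 0, -3, 0, 0, 0, 0, 0, 0]

```text
time_s: 16.4
tool_pos: [0.455, 0.2758, 0.1897]
tool_rot: [-179.9, -0.2, 90.0]
force: [-0.1, -0.0, -2.1]
grip_width: 0.0498
```

Run:
```python
from h import *
o=monitor.get_obs();print(o['tool_pos'],o['tool_rot'],o['grip_width'],o['force'])
snap("top","d"); snap("side","ds")
C=cloud("top",np.load('pics/d.npy'));S=cloud("side",np.load('pics/ds.npy'))
for n,C in(("top",C),("side",S)):
    for lo,hi in((.01,.027),(.029,.041)):
        m=(C[...,2]>lo)&(C[...,2]<hi)&(C[...,0]>.37)&(C[...,0]<.58)&(C[...,1]>-.04)&(C[...,1]<.37)
        p=C[m];print(n,lo,len(p),np.percentile(p,[1,99],axis=0).round(3).tolist(),cv2.minAreaRect(p[:,:2].astype(np.float32)))
a=cv2.imread('pics/d.png');cv2.imwrite('pics/dz.png',cv2.resize(a[140:260,130:350],None,fx=3.5,fy=3.5,interpolation=2))
plan([(.455,.276,.05,90,6)])
```

```text
[0.45500448 0.27584079 0.18969734] [-1.79906517e+02 -1.78766453e-01  8.99849279e+01] 0.04984117081455827 [-0.07972173 -0.0312555  -2.08936197]
top 0.01 2787 [[0.401, 0.024, 0.014], [0.557, 0.291, 0.026]] ((0.4715116620063782, 0.1385166049003601), (0.328458309173584, 0.17078757286071777), 89.08627319335938)
top 0.029 598 [[0.386, 0.01, 0.029], [0.573, 0.313, 0.04]] ((0.4815879166126251, 0.17092759907245636), (0.3251766562461853, 0.18973994255065918), 89.18496704101562)
side 0.01 2250 [[0.403, 0.003, 0.012], [0.559, 0.32, 0.026]] ((0.47955670952796936, 0.1675967127084732), (0.3363744914531708, 0.1805381327867508), 89.5825424194336)
side 0.029 580 [[0.39, 0.001, 0.029], [0.577, 0.327, 0.04]] ((0.48475074768066406, 0.1653178185224533), (0.3306999206542969, 0.1897570937871933), 89.89130401611328)
0.7,-0.2,23.2,0,0,-0.06,0.7,-0.3,23.3,0,0,-0.06,0.8,-0.2,23.2,0,0,-0.06,0.7,-0.3,23.2,0,0,-0.06,0.7,-0.2,23.3,0,0,-0.06,0.7,-0.2,23.2,0,0,-0.06

max [ 0.8   0.3  23.3   0.    0.    0.06] n 6 end [0.455 0.276 0.05 ] 90.0
```

View pics/dz.png

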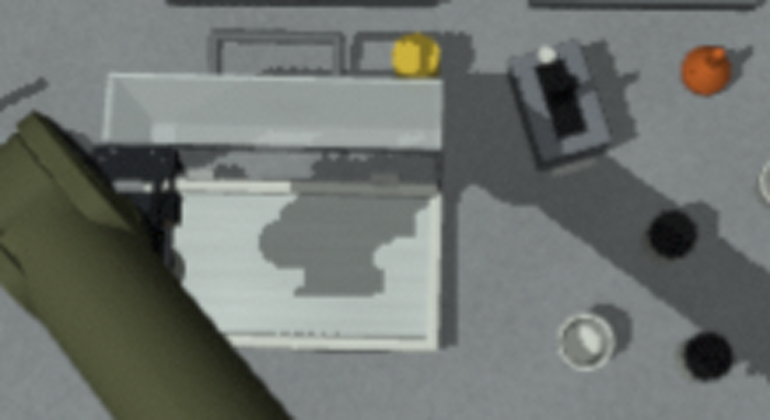

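Call:
servo_tool:
  commands: [-3, 0, 25, 0, 0, 0, 0, 0, 30, 0, 0, 0, 0, 0, 30, 0, 0, 0, 0, 0, 30, 0, 0, 0, 0, 0, 25, 0, 0, 0, 0, 0, 9, 0, 0, 0, 0, 0, 5, 0, 0, 0, 0, 0, 1, 0, 0, 0, 0, 0, 0, 0, 0, 0]

```text
time_s: 17.4
tool_pos: [0.4579, 0.2687, 0.0359]
tool_rot: [179.9, -0.0, 89.5]
force: [0.6, 0.2, -1.1]
grip_width: 0.05
```

Call:
servo_tool:
  commands: [0, 0, 1, 0, 0, 0, 0, 0, 1, 0, 0, 0, 0, 0, 0, 0, 0, 0]

```text
time_s: 17.7
tool_pos: [0.4577, 0.2688, 0.0337]
tool_rot: [179.9, 0.0, 89.6]
force: [-0.7, -0.8, 3.8]
grip_width: 0.0499
```

Contact with the tray. Release and rise.

Call:
servo_tool:
  commands: [0, 0, 0, 0, 0, 0, 0, 0, 0, 0, 0, 0, 0, 0, 0, 0, 0, 0, 0, 0, -10, 0, 0, 0, 0, 0, -25, 0, 0, 0, 0, 0, -35, 0, 0, 0, 0, 0, -35, 0, 0, 0, 0, 0, -35, 0, 0, 0]
  jaw: 64

```text
time_s: 18.5
tool_pos: [0.4567, 0.2689, 0.1747]
tool_rot: [180.0, -0.0, 89.6]
force: [0.4, -0.5, -0.4]
grip_width: 0.0639
```

Run:
```python
from h import *
pots('e')
o=monitor.get_obs();print(o['tool_pos'],o['tool_rot'],o['grip_width'])
a=cv2.imread('pics/eside.png');cv2.imwrite('pics/ez.png',cv2.resize(a[100:330,180:400],None,fx=2.6,fy=2.6,interpolation=2))
plan([(.48,-.04,.2,90,9),(.511,-.239,.18,90,6),(.511,-.239,.07,90,5)])
```

```text
top [289.7 168.6] 116 [ 0.6535 -0.1188  0.066 ]
top [321.7 206.6] 132 [ 0.51   -0.2363  0.066 ]
top [365.8 224.9] 136 [ 0.4432 -0.3982  0.066 ]
top [332.  241.3] 130 [ 0.3827 -0.2716  0.066 ]
side [288.  225.3] 132 [ 0.6567 -0.1254  0.066 ]
side [249.7 258.7] 153 [ 0.5107 -0.2469  0.066 ]
side [211.3 271.6] 179 [ 0.384  -0.2823  0.066 ]
side [232.5 307.6] 203 [ 0.4443 -0.4092  0.066 ]
[0.45942717 0.27088139 0.17808854] [ 1.79528339e+02 -1.76846901e-01  8.95916065e+01] 0.06409338751434922
-34.5,2.5,-2.4,0,0,-0.05,-34.6,2.5,-2.5,0,0,-0.04,-34.5,2.5,-2.4,0,0,-0.05,-34.5,2.5,-2.4,0,0,-0.04,-34.5,2.4,-2.5,0,0,-0.05,-34.6,2.4,-2.4,0,0,-0.04,-34.5,2.3,-2.4,0,0,-0.05,-34.6,2.4,-2.5,0,0,-0.04,-34.5,2.3,-2.4,0,0,-0.05,-33.2,5.2,3.3,0,0,0

-33.1,5.1,3.4,0,0,0,-33.2,5.2,3.3,0,0,0,-33.2,5.2,3.3,0,0,0,-33.1,5.1,3.4,0,0,0,-33.2,5.2,3.3,0,0,0,0,0,22,0,0,0,0,0,22,0,0,0,0,0,22,0,0,0,0,0,22,0,0,0,0,0,22,0,0,0

max [34.6   5.2  22.    0.    0.    0.05] n 20 end [ 0.511 -0.239  0.07 ] 90.0
```

View pics/ez.png

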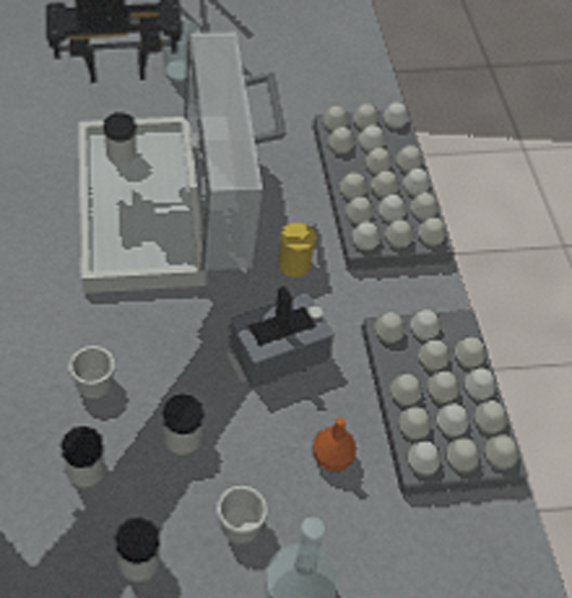

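Call:
servo_tool:
  commands: [-34, 2.5, -2, 0, 0, 0, -35, 2.5, -2, 0, 0, 0, -35, 2.5, -2, 0, 0, 0, -35, 2.5, -2, 0, 0, 0, -35, 2, -2, 0, 0, 0, -35, 2, -2, 0, 0, 0, -35, 2, -2, 0, 0, 0, -35, 2, -2, 0, 0, 0, -34, 2, -2, 0, 0, 0, -33, 5, 3, 0, 0, -0.4]
  jaw: 76

```text
time_s: 19.6
tool_pos: [0.4793, -0.0791, 0.1883]
tool_rot: [180.0, 0.1, 90.0]
force: [0.4, 0.7, -0.1]
grip_width: 0.0759
```

Call:
servo_tool:
  commands: [-33, 5, 3, 0, 0, 0, -33, 5, 3, 0, 0, 0, -33, 5, 3, 0, 0, 0, -33, 5, 3, 0, 0, 0, -32, 5, 3, 0, 0, 0, 0, 0, 20, 0, 0, 0, 0, 0, 25, 0, 0, 0, 0, 0, 25, 0, 0, 0, 0, 0, 20, 0, 0, 0, 0, 0, 0, 0, 0, 0]

```text
time_s: 20.6
tool_pos: [0.5019, -0.2404, 0.0798]
tool_rot: [-179.7, -0.2, 90.0]
force: [-0.7, -0.9, -0.7]
grip_width: 0.0761
```

Run:
```python
from h import *
pots('f')
o=monitor.get_obs();print(o['tool_pos'],o['tool_rot'],o['grip_width'])
plan([(.511,-.239,.0125,90,5)])
```

```text
top [289.7 168.5] 117 [ 0.6538 -0.1189  0.066 ]
top [367.4 224.8] 96 [ 0.4439 -0.4041  0.066 ]
side [287.5 225.6] 122 [ 0.6549 -0.1265  0.066 ]
side [250.2 258.9] 125 [ 0.5124 -0.2477  0.066 ]
side [211.  271.5] 118 [ 0.3829 -0.282   0.066 ]
side [232.4 307.7] 180 [ 0.4441 -0.4097  0.066 ]
[ 0.50433898 -0.24134941  0.08299569] [-1.79983119e+02 -3.11866251e-02  8.99907436e+01] 0.07569668903887193
0.5,1.3,14.1,0,0,0,0.4,1.4,14.1,0,0,0,0.5,1.3,14.1,0,0,-0.01,0.5,1.3,14.1,0,0,0,0.5,1.4,14.1,0,0,0

max [5.00e-01 1.40e+00 1.41e+01 0.00e+00 0.00e+00 1.00e-02] n 5 end [ 0.511  -0.239   0.0125] 90.0
```

Call:
servo_tool:
  commands: [0.5, 2, 14, 0, 0, 0, 0.5, 2, 14, 0, 0, 0, 0.5, 1.5, 14, 0, 0, 0, 0.5, 1.5, 14, 0, 0, 0, 0.5, 1, 13, 0, 0, 0, 0, 0, 0, 0, 0, 0]

```text
time_s: 21.3
tool_pos: [0.5108, -0.2381, 0.0113]
tool_rot: [-179.8, -0.1, 90.0]
force: [0.5, -0.9, 0.1]
grip_width: 0.0762
```

Call:
servo_tool:
  commands: [0, 0, 0, 0, 0, 0, 0, 0, 0, 0, 0, 0, 0, 0, 0, 0, 0, 0, 0, 0, 0, 0, 0, 0, 0, 0, 0, 0, 0, 0]
  jaw: 30

```text
time_s: 21.8
tool_pos: [0.5126, -0.2394, 0.0144]
tool_rot: [180.0, 0.0, 90.0]
force: [-1.0, 0.7, 2.5]
grip_width: 0.0495
```

Run:
```python
from h import *
plan([(.511,-.239,.13,90,4),(.47,-.05,.20,90,6),(.456,.201,.19,90,8)])
```

```text
0.1,-0.4,-28.9,0,0,-0.01,0.1,-0.4,-28.9,0,0,-0.01,0.1,-0.4,-28.9,0,0,-0.01,0.1,-0.4,-28.9,0,0,-0.01,31.5,-6.8,-11.7,0,0,0,31.5,-6.9,-11.6,0,0,0,31.5,-6.8,-11.7,0,0,0,31.5,-6.9,-11.7,0,0,0,31.5,-6.8,-11.6,0,0,0,31.5,-6.8,-11.7,0,0,0

31.4,-1.8,1.3,0,0,0,31.4,-1.7,1.2,0,0,0,31.3,-1.8,1.3,0,0,0,31.4,-1.7,1.2,0,0,0,31.4,-1.8,1.3,0,0,0,31.4,-1.7,1.2,0,0,0,31.4,-1.8,1.3,0,0,0,31.3,-1.7,1.2,0,0,0

max [3.15e+01 6.90e+00 2.89e+01 0.00e+00 0.00e+00 1.00e-02] n 18 end [0.456 0.201 0.19 ] 90.0
```

Call:
servo_tool:
  commands: [0, 0, -20, 0, 0, 0, 0, -1, -30, 0, 0, 0, 0, -1, -33, 0, 0, 0, 0, -1, -33, 0, 0, 0, 31, -7, -12, 0, 0, 0, 31, -7, -12, 0, 0, 0, 32, -7, -12, 0, 0, 0, 32, -7, -12, 0, 0, 0, 32, -7, -12, 0, 0, 0, 32, -7, -12, 0, 0, 0]

```text
time_s: 22.8
tool_pos: [0.4667, -0.0477, 0.2022]
tool_rot: [-180.0, 0.0, 90.0]
force: [0.6, 0.7, -1.0]
grip_width: 0.0495
```

Call:
servo_tool:
  commands: [31, -2, 1, 0, 0, 0, 31, -2, 1, 0, 0, 0, 31, -2, 1, 0, 0, 0, 32, -1.5, 1, 0, 0, 0, 31, -1.5, 1, 0, 0, 0, 31, -1.5, 1, 0, 0, 0, 31, -1.5, 1, 0, 0, 0, 31, -1.5, 1, 0, 0, 0, 0, 0, 0, 0, 0, 0]

```text
time_s: 23.7
tool_pos: [0.4524, 0.2051, 0.194]
tool_rot: [-180.0, -0.2, 90.4]
force: [-0.5, 0.5, -1.4]
grip_width: 0.0496
```

Run:
```python
from h import *
pots('g')
o=monitor.get_obs();print(o['tool_pos'],o['tool_rot'],o['grip_width'])
a=cv2.imread('pics/gside.png');cv2.imwrite('pics/gz.png',cv2.resize(a[100:330,180:400],None,fx=2.6,fy=2.6,interpolation=2))
```

```text
top [289.7 169.1] 133 [ 0.6517 -0.119   0.066 ]
top [365.9 224.7] 133 [ 0.444  -0.3984  0.066 ]
top [332.  241.3] 134 [ 0.3828 -0.2713  0.066 ]
side [287.4 225.4] 148 [ 0.6545 -0.126   0.066 ]
side [211.1 271.3] 180 [ 0.3834 -0.2812  0.066 ]
side [232.3 307.5] 201 [ 0.4437 -0.409   0.066 ]
[0.45352351 0.20039898 0.19362486] [-1.79967157e+02  2.11771191e-02  9.01028700e+01] 0.05006729395820616
```

View pics/gz.png

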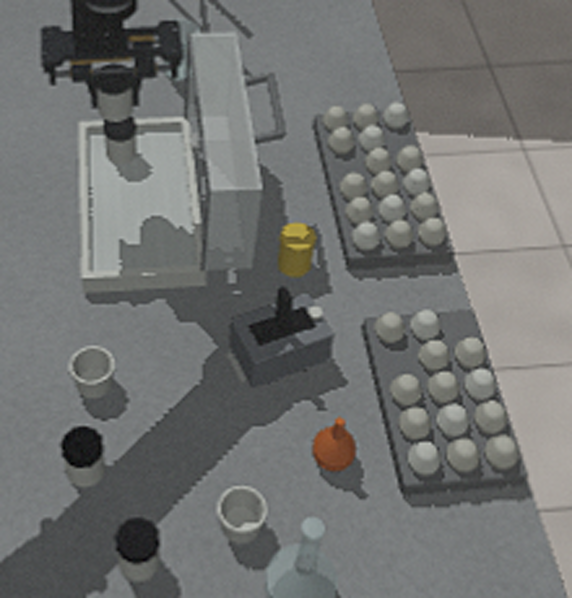

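Call:
servo_tool:
  commands: [0, 1, 25, 0, 0, 0, 0, 0, 30, 0, 0, 0, 0, 0, 30, 0, 0, 0, 0, 0, 30, 0, 0, 0, 0, 0, 26, 0, 0, 0, 0, 0, 10, 0, 0, 0, 0, 0, 6, 0, 0, 0, 0, 0, 1, 0, 0, 0, 0, 0, 1, 0, 0, 0, 0, 0, 0, 0, 0, 0]

```text
time_s: 24.8
tool_pos: [0.4559, 0.2, 0.0358]
tool_rot: [179.9, -0.0, 90.0]
force: [-0.5, 0.6, -1.7]
grip_width: 0.0495
```

Call:
servo_tool:
  commands: [0, 0, 1, 0, 0, 0, 0, 0, 1, 0, 0, 0, 0, 0, 0, 0, 0, 0]

```text
time_s: 25.1
tool_pos: [0.4558, 0.2, 0.0344]
tool_rot: [179.9, 0.1, 90.0]
force: [-1.6, -1.7, 10.0]
grip_width: 0.0496
```

Call:
servo_tool:
  commands: [0, 0, 0, 0, 0, 0, 0, 0, 0, 0, 0, 0, 0, 0, 0, 0, 0, 0, 0, 0, -10, 0, 0, 0, 0, 0, -25, 0, 0, 0, 0, 0, -35, 0, 0, 0, 0, 0, -35, 0, 0, 0, 0, 0, -35, 0, 0, 0]
  jaw: 64

```text
time_s: 25.9
tool_pos: [0.4547, 0.2003, 0.1746]
tool_rot: [180.0, 0.0, 90.0]
force: [0.9, -0.5, -0.2]
grip_width: 0.0644
```

Run:
```python
from h import *
o=monitor.get_obs();print(o['tool_pos'],o['tool_rot'],o['grip_width'])
plan([(.46,-.05,.2,75,8),(.384,-.274,.18,60,8),(.384,-.274,.08,60,4)])
```

```text
[0.45470907 0.20028984 0.17459136] [1.79996082e+02 1.43436901e-03 9.00289116e+01] 0.06437780532965451
-31.3,0.6,-3.2,0,0,1.88,-31.2,1.7,-3.2,0,0,1.88,-31.2,2.7,-3.1,0,0,1.88,-31.1,3.7,-3.2,0,0,1.87,-30.9,4.8,-3.2,0,0,1.88,-30.8,5.7,-3.2,0,0,1.88,-30.5,6.7,-3.1,0,0,1.88,-30.4,7.8,-3.2,0,0,1.88,-29.5,-1.9,2.5,0,0,1.87,-29.5,-1,2.5,0,0,1.88

-29.6,0,2.5,0,0,1.87,-29.6,1,2.5,0,0,1.88,-29.5,1.9,2.5,0,0,1.87,-29.4,2.9,2.5,0,0,1.88,-29.3,3.9,2.5,0,0,1.87,-29.1,4.8,2.5,0,0,1.88,0,0,25,0,0,0,0,0,25,0,0,0,0,0,25,0,0,0,0,0,25,0,0,-0

max [31.3   7.8  25.    0.    0.    1.88] n 20 end [ 0.384 -0.274  0.08 ] 60.0
```

Call:
servo_tool:
  commands: [-31, 0.5, -3, 0, 0, 0, -31, 0.5, -3, 0, 0, 0, -31, 0.5, -3, 0, 0, 0, -31, 1, -3, 0, 0, 0, -31, 1, -3, 0, 0, 0, -32, 1, -3, 0, 0, 0, -32, 1, -3, 0, 0, 0, -32, 0, -3, 0, 0, 0, -28, -9, 2, 0, 0, 0, -28, -9, 2, 0, 0, 0]
  jaw: 76

```text
time_s: 26.9
tool_pos: [0.4424, -0.1079, 0.1935]
tool_rot: [179.9, 0.0, 90.0]
force: [-0.5, 0.2, -0.2]
grip_width: 0.0762
```

Call:
servo_tool:
  commands: [-28, -10, 3, 0, 0, 0, -28, -10, 3, 0, 0, 0, -28, -10, 3, 0, 0, 0, -28, -10, 3, 0, 0, 0, -28, -9, 3, 0, 0, 0, -27, -9, 2, 0, 0, 0, 0, 0, 25, 0, 0, 0, 0, 0, 30, 0, 0, 0, 0, 0, 30, 0, 0, 0, 0, 0, 15, 0, 0, 0]

```text
time_s: 27.9
tool_pos: [0.3833, -0.273, 0.0741]
tool_rot: [-179.9, -0.1, 90.0]
force: [-0.3, 0.1, -0.0]
grip_width: 0.0762
```

Run:
```python
from h import *
pots('i')
o=monitor.get_obs();print(o['tool_pos'],o['tool_rot'],o['grip_width'])
plan([(.384,-.274,.0125,90,5)])
```

```text
top [289.7 168.6] 118 [ 0.6535 -0.119   0.066 ]
side [287.8 225.5] 87 [ 0.6559 -0.1264  0.066 ]
side [211.1 271.3] 164 [ 0.3834 -0.2815  0.066 ]
side [232.5 307.4] 208 [ 0.4442 -0.4087  0.066 ]
[ 0.38301259 -0.27268745  0.07423226] [-179.84396303   -0.18870613   90.00442723] 0.076152402495683
-0.3,0.2,12.3,0,0,0,-0.2,0.2,12.4,0,0,0,-0.3,0.2,12.3,0,0,0,-0.3,0.2,12.4,0,0,0,-0.2,0.2,12.3,0,0,0

max [ 0.3  0.2 12.4  0.   0.   0. ] n 5 end [ 0.384  -0.274   0.0125] 90.0
```

Call:
servo_tool:
  commands: [-1, 1, 12, 0, 0, 0, 0, 0, 12, 0, 0, 0, 0, 0, 13, 0, 0, 0, 0, 0, 13, 0, 0, 0, 0, 0, 12, 0, 0, 0, 0, 0, 0, 0, 0, 0]

```text
time_s: 28.6
tool_pos: [0.3841, -0.2739, 0.0119]
tool_rot: [-179.9, -0.2, 90.0]
force: [0.0, -0.5, -1.1]
grip_width: 0.0759
```

Call:
servo_tool:
  commands: [0, 0, 0, 0, 0, 0, 0, 0, 0, 0, 0, 0, 0, 0, 0, 0, 0, 0, 0, 0, 0, 0, 0, 0, 0, 0, 0, 0, 0, 0]
  jaw: 30

```text
time_s: 29.1
tool_pos: [0.3852, -0.2754, 0.0143]
tool_rot: [-180.0, 0.0, 90.0]
force: [-0.6, 1.0, 2.6]
grip_width: 0.0499
```

Run:
```python
from h import *
plan([(.384,-.274,.15,90,4),(.46,-.10,.20,90,6),(.457,.131,.19,90,8)])
```

```text
0.3,-0.3,-33.9,0,0,-0.01,0.4,-0.3,-34,0,0,-0.01,0.3,-0.3,-33.9,0,0,-0.01,0.4,-0.3,-33.9,0,0,0,29,12.7,-8.3,0,0,0,29,12.6,-8.4,0,0,0,29,12.7,-8.3,0,0,0,29,12.6,-8.4,0,0,0,29,12.7,-8.3,0,0,0,29,12.6,-8.3,0,0,-0

28.9,-0.4,1.2,0,0,0,28.8,-0.3,1.3,0,0,0,28.9,-0.4,1.2,0,0,0,28.9,-0.4,1.3,0,0,0,28.9,-0.4,1.2,0,0,0,28.8,-0.3,1.3,0,0,0,28.9,-0.4,1.2,0,0,0,28.9,-0.4,1.3,0,0,-0

max [2.90e+01 1.27e+01 3.40e+01 0.00e+00 0.00e+00 1.00e-02] n 18 end [0.457 0.131 0.19 ] 90.0
```

Call:
servo_tool:
  commands: [0, 0, -22, 0, 0, 0, 0, 0, -36, 0, 0, 0, 0, 0, -39, 0, 0, 0, 1, 0, -39, 0, 0, 0, 29, 12, -8, 0, 0, 0, 29, 12, -8, 0, 0, 0, 29, 12, -8, 0, 0, 0, 29, 13, -8, 0, 0, 0, 29, 12, -8, 0, 0, 0, 29, 12, -8, 0, 0, 0]

```text
time_s: 30.1
tool_pos: [0.4585, -0.0988, 0.198]
tool_rot: [-180.0, 0.0, 90.0]
force: [1.4, -0.3, -3.2]
grip_width: 0.0497
```

Call:
servo_tool:
  commands: [29, 0, 1, 0, 0, 0, 29, 0, 1, 0, 0, 0, 29, 0, 1, 0, 0, 0, 29, 0, 1, 0, 0, 0, 29, 0, 1, 0, 0, 0, 29, 0, 1, 0, 0, 0, 29, -1, 1, 0, 0, 0, 29, -1, 1, 0, 0, 0, 0, 0, 0, 0, 0, 0, 0, 0, 0, 0, 0, 0]

```text
time_s: 31.1
tool_pos: [0.4561, 0.1323, 0.1896]
tool_rot: [-180.0, 0.0, 90.1]
force: [0.4, -0.5, -2.2]
grip_width: 0.0496
```

Call:
servo_tool:
  commands: [-2, 0, 25, 0, 0, 0, 0, 0, 30, 0, 0, 0, 0, 0, 30, 0, 0, 0, 0, 0, 30, 0, 0, 0, 0, 0, 23, 0, 0, 0, 0, 0, 9, 0, 0, 0, 0, 0, 5, 0, 0, 0, 0, 0, 1, 0, 0, 0, 0, 0, 1, 0, 0, 0, 0, 0, 0, 0, 0, 0]

```text
time_s: 32.1
tool_pos: [0.4573, 0.1298, 0.0367]
tool_rot: [179.9, 0.0, 90.0]
force: [0.9, 0.6, -1.6]
grip_width: 0.0495
```

Call:
servo_tool:
  commands: [0, 0, 1, 0, 0, 0, 0, 0, 0, 0, 0, 0]

```text
time_s: 32.3
tool_pos: [0.4568, 0.1298, 0.0351]
tool_rot: [180.0, 0.0, 90.0]
force: [-0.8, 0.4, -0.8]
grip_width: 0.0495
```

Call:
servo_tool:
  commands: [0, 0, 1, 0, 0, 0, 0, 0, 0.5, 0, 0, 0, 0, 0, 0, 0, 0, 0]

```text
time_s: 32.6
tool_pos: [0.4568, 0.1299, 0.0342]
tool_rot: [180.0, 0.1, 90.0]
force: [-3.4, -1.7, 7.7]
grip_width: 0.0497
```

Call:
servo_tool:
  commands: [0, 0, 0, 0, 0, 0, 0, 0, 0, 0, 0, 0, 0, 0, 0, 0, 0, 0, 0, 0, -10, 0, 0, 0, 0, 0, -25, 0, 0, 0, 0, 0, -35, 0, 0, 0, 0, 0, -35, 0, 0, 0, 0, 0, -35, 0, 0, 0]
  jaw: 64

```text
time_s: 33.4
tool_pos: [0.4562, 0.1304, 0.175]
tool_rot: [-180.0, -0.0, 90.0]
force: [1.6, -0.4, 0.1]
grip_width: 0.0638
```

Run:
```python
from h import *
pots('j')
o=monitor.get_obs();print(o['tool_pos'],o['tool_rot'],o['grip_width'])
a=cv2.imread('pics/jside.png');cv2.imwrite('pics/jz.png',cv2.resize(a[100:330,180:400],None,fx=2.6,fy=2.6,interpolation=2))
plan([(.46,-.09,.2,90,7),(.4445,-.400,.19,90,9),(.4445,-.400,.08,90,4)])
```

```text
top [289.9 169. ] 128 [ 0.6519 -0.1194  0.066 ]
top [365.8 224.8] 132 [ 0.4437 -0.398   0.066 ]
side [287.2 225.6] 146 [ 0.6538 -0.1265  0.066 ]
side [232.3 307.6] 204 [ 0.4439 -0.4092  0.066 ]
[0.45963331 0.13114339 0.17809158] [1.79496814e+02 5.89779876e-02 8.99838052e+01] 0.0642096823586497
-31.6,0.1,-3.1,0,0,0,-31.6,0,-3.2,0,0,0,-31.6,0.1,-3.1,0,0,-0.01,-31.6,0,-3.1,0,0,0,-31.6,0.1,-3.1,0,0,0,-31.6,0.1,-3.2,0,0,0,-31.5,0,-3.1,0,0,-0.01,-34.4,-1.7,1.1,0,0,0,-34.5,-1.7,1.1,0,0,0,-34.4,-1.8,1.1,0,0,0

-34.5,-1.7,1.1,0,0,0,-34.4,-1.7,1.2,0,0,0,-34.5,-1.7,1.1,0,0,0,-34.4,-1.8,1.1,0,0,0,-34.5,-1.7,1.1,0,0,0,-34.4,-1.7,1.1,0,0,0,0,0,27.5,0,0,0,0,0,27.5,0,0,0,0,0,27.5,0,0,0,0,0,27.5,0,0,0

max [3.45e+01 1.80e+00 2.75e+01 0.00e+00 0.00e+00 1.00e-02] n 20 end [ 0.4445 -0.4     0.08  ] 90.0
```

View pics/jz.png

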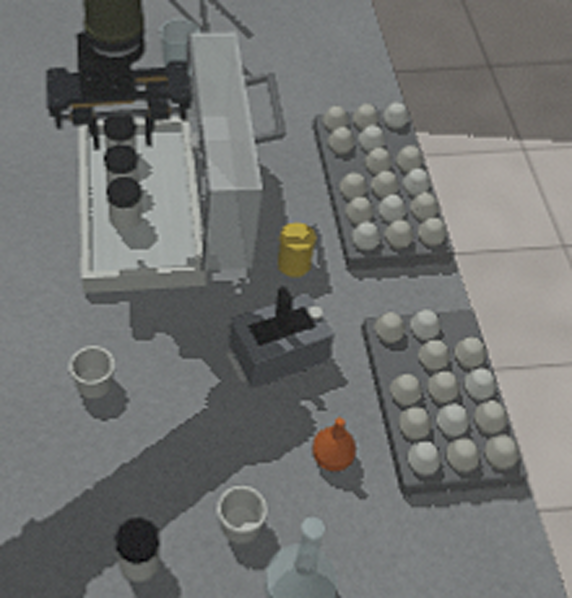

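Call:
servo_tool:
  commands: [-32, 0, -3, 0, 0, 0, -32, 0, -3, 0, 0, 0, -32, 0, -3, 0, 0, 0, -32, 0, -3, 0, 0, 0, -31, 0, -3, 0, 0, 0, -31, 0, -3, 0, 0, 0, -31, 0, -3, 0, 0, 0, -34, -1, 1, 0, 0, 0, -34, -2, 1, 0, 0, 0, -34, -2, 1, 0, 0, 0]
  jaw: 76

```text
time_s: 34.5
tool_pos: [0.451, -0.1942, 0.1911]
tool_rot: [-180.0, 0.0, 90.0]
force: [0.5, -0.1, -0.2]
grip_width: 0.076
```

Call:
servo_tool:
  commands: [-34, -1.5, 1, 0, 0, 0, -34, -1.5, 1, 0, 0, 0, -35, -1.5, 1, 0, 0, 0, -35, -1.5, 1, 0, 0, 0, -35, -1.5, 1, 0, 0, 0, -33, 0, 10, 0, 0, 0, 0, 0, 30, 0, 0, 0, 0, 0, 35, 0, 0, 0, 0, 0, 30, 0, 0, 0, 0, 0, 10, 0, 0, 0]

```text
time_s: 35.5
tool_pos: [0.4417, -0.3973, 0.0677]
tool_rot: [-179.8, -0.3, 90.0]
force: [-0.8, -0.6, 0.1]
grip_width: 0.0759
```

Run:
```python
from h import *
pots('k')
o=monitor.get_obs();print(o['tool_pos'],o['tool_rot'],o['grip_width'])
plan([(.4445,-.400,.0125,90,5)])
```

```text
top [289.8 168.7] 120 [ 0.6532 -0.1191  0.066 ]
side [287.5 225.4] 88 [ 0.6549 -0.126   0.066 ]
side [232.6 308.9] 163 [ 0.4442 -0.4134  0.066 ]
[ 0.44289636 -0.39810696  0.06985256] [-1.79878644e+02 -1.54303736e-01  8.99953887e+01] 0.07617717790017625
-0.4,0.3,11.5,0,0,0,-0.4,0.3,11.4,0,0,0,-0.3,0.4,11.5,0,0,0,-0.4,0.3,11.5,0,0,0,-0.4,0.3,11.5,0,0,-0

max [ 0.4  0.4 11.5  0.   0.   0. ] n 5 end [ 0.4445 -0.4     0.0125] 90.0
```

Call:
servo_tool:
  commands: [-2, 2, 12, 0, 0, 0, 0, 0, 12, 0, 0, 0, 0, 0, 12, 0, 0, 0, 0, 0, 12, 0, 0, 0, 0, 0, 9, 0, 0, 0, 0, 0, 0, 0, 0, 0]

```text
time_s: 36.2
tool_pos: [0.4447, -0.4002, 0.0125]
tool_rot: [-179.9, -0.1, 90.0]
force: [0.2, 0.3, 0.7]
grip_width: 0.076
```

Call:
servo_tool:
  commands: [0, 0, 0, 0, 0, 0, 0, 0, 0, 0, 0, 0, 0, 0, 0, 0, 0, 0, 0, 0, 0, 0, 0, 0, 0, 0, 0, 0, 0, 0]
  jaw: 30

```text
time_s: 36.7
tool_pos: [0.4459, -0.4014, 0.0148]
tool_rot: [180.0, 0.0, 90.0]
force: [-1.0, -0.1, 2.0]
grip_width: 0.0498
```

Run:
```python
from h import *
plan([(.4445,-.400,.16,90,4),(.465,-.15,.20,90,8),(.457,.062,.19,90,7)])
```

```text
0.3,-0.3,-36.3,0,0,-0.01,0.4,-0.4,-36.3,0,0,-0.01,0.3,-0.3,-36.3,0,0,0,0.4,-0.4,-36.3,0,0,-0.01,31.2,2.6,-5,0,0,0,31.3,2.5,-5,0,0,0,31.2,2.6,-5,0,0,0,31.3,2.6,-5,0,0,0,31.2,2.5,-5,0,0,0,31.3,2.6,-5,0,0,-0

31.2,2.5,-5,0,0,0,31.3,2.6,-5,0,0,0,30.3,-1.1,1.4,0,0,0,30.3,-1.2,1.5,0,0,0,30.3,-1.1,1.4,0,0,0,30.2,-1.2,1.4,0,0,0,30.3,-1.1,1.5,0,0,0,30.3,-1.2,1.4,0,0,0,30.3,-1.1,1.4,0,0,-0

max [3.13e+01 2.60e+00 3.63e+01 0.00e+00 0.00e+00 1.00e-02] n 19 end [0.457 0.062 0.19 ] 90.0
```

Call:
servo_tool:
  commands: [0, 0, -24, 0, 0, 0, 0, 0, -38, 0, 0, 0, 0, 0, -42, 0, 0, 0, 1, 0, -42, 0, 0, 0, 31, 2, -5, 0, 0, 0, 31, 2, -5, 0, 0, 0, 31, 2, -5, 0, 0, 0, 31, 2, -5, 0, 0, 0, 31, 2, -5, 0, 0, 0, 31, 2, -5, 0, 0, 0]

```text
time_s: 37.7
tool_pos: [0.4577, -0.2127, 0.1904]
tool_rot: [-180.0, 0.0, 90.0]
force: [0.0, 0.5, -1.1]
grip_width: 0.0498
```

Call:
servo_tool:
  commands: [31, 2, -5, 0, 0, 0, 31, 2, -5, 0, 0, 0, 30, -1, 1, 0, 0, 0, 30, -1, 1, 0, 0, 0, 30, -1, 1, 0, 0, 0, 30, -1, 1, 0, 0, 0, 31, -1, 1, 0, 0, 0, 31, -1, 1, 0, 0, 0, 30, 0, 1, 0, 0, 0, 0, 0, 0, 0, 0, 0]

```text
time_s: 38.7
tool_pos: [0.4554, 0.065, 0.1934]
tool_rot: [180.0, -0.0, 90.4]
force: [0.5, -0.5, -0.4]
grip_width: 0.0496
```

Run:
```python
from h import *
pots('l')
o=monitor.get_obs();print(o['tool_pos'],o['tool_rot'],o['grip_width'])
plan([(.457,.062,.035,90,7)])
```

```text
top [289.7 168.7] 120 [ 0.6532 -0.1189  0.066 ]
side [287.9 225.3] 124 [ 0.6563 -0.1255  0.066 ]
[0.45573177 0.06029798 0.19325689] [-1.79997357e+02  6.33564339e-02  9.00887214e+01] 0.05001847901535818
0.2,0.2,22.6,0,0,0.01,0.3,0.2,22.6,0,0,0.02,0.2,0.1,22.6,0,0,0.01,0.3,0.2,22.6,0,0,0.01,0.2,0.2,22.6,0,0,0.01,0.3,0.2,22.6,0,0,0.02,0.2,0.2,22.7,0,0,0.01

max [3.00e-01 2.00e-01 2.27e+01 0.00e+00 0.00e+00 2.00e-02] n 7 end [0.457 0.062 0.035] 90.0
```

Call:
servo_tool:
  commands: [1, 0, 25, 0, 0, 0, 0, 0, 30, 0, 0, 0, 0, 0, 30, 0, 0, 0, 0, 0, 30, 0, 0, 0, 0, 0, 25, 0, 0, 0, 0, 0, 10, 0, 0, 0, 0, 0, 5, 0, 0, 0, 0, 0, 1, 0, 0, 0, 0, 0, 1, 0, 0, 0, 0, 0, 0, 0, 0, 0]

```text
time_s: 39.8
tool_pos: [0.4569, 0.0607, 0.0372]
tool_rot: [179.9, 0.0, 90.0]
force: [0.7, 0.1, -1.5]
grip_width: 0.0494
```

Call:
servo_tool:
  commands: [0, 0, 1, 0, 0, 0, 0, 0, 0, 0, 0, 0]

```text
time_s: 40.0
tool_pos: [0.4562, 0.0608, 0.0357]
tool_rot: [180.0, 0.0, 90.0]
force: [0.3, 0.2, -0.2]
grip_width: 0.0498
```

Call:
servo_tool:
  commands: [0, 0, 1, 0, 0, 0, 0, 0, 0.5, 0, 0, 0, 0, 0, 0, 0, 0, 0]

```text
time_s: 40.3
tool_pos: [0.4563, 0.0608, 0.0347]
tool_rot: [-180.0, 0.1, 90.0]
force: [-3.2, -0.6, 9.5]
grip_width: 0.0499
```

Call:
servo_tool:
  commands: [0, 0, 0, 0, 0, 0, 0, 0, 0, 0, 0, 0, 0, 0, 0, 0, 0, 0, 0, 0, -10, 0, 0, 0, 0, 0, -30, 0, 0, 0, 0, 0, -40, 0, 0, 0, 0, 0, -45, 0, 0, 0, 0, 0, -45, 0, 0, 0, 0, 0, -45, 0, 0, 0, 0, 0, 0, 0, 0, 0]
  jaw: 64

```text
time_s: 41.3
tool_pos: [0.4596, 0.0617, 0.2549]
tool_rot: [179.4, 0.2, 90.0]
force: [0.7, 0.1, -0.6]
grip_width: 0.064
```

Run:
```python
from h import *
pots('m')
o=monitor.get_obs();print(o['tool_pos'],o['tool_rot'],o['grip_width'])
a=cv2.imread('pics/mside.png');cv2.imwrite('pics/mz.png',cv2.resize(a[100:330,180:400],None,fx=2.6,fy=2.6,interpolation=2))
C=cloud('side',np.load('pics/mside.npy'))
m=(C[...,0]>.66)&(C[...,0]<.71)&(C[...,1]>.05)&(C[...,1]<.3)&(C[...,2]>.19)&(C[...,2]<.23)
print(C[m].mean(0),np.percentile(C[m],[2,98],axis=0))
plan([(.60,.187,.31,90,6),(.682,.187,.27,90,4),(.682,.187,.187,90,4)])
```

```text
top [289.8 169.1] 128 [ 0.6516 -0.1193  0.066 ]
side [287.2 225.5] 137 [ 0.6539 -0.126   0.066 ]
[0.45656234 0.06106992 0.24986674] [1.79861462e+02 1.03610526e-01 8.99814930e+01] 0.0636969625582115
[0.67735217 0.15924046 0.20603878] [[0.66125408 0.09786724 0.19882619]
 [0.68667099 0.22578209 0.2123081 ]]
21,23.9,-10,0,0,0,21,23.9,-10,0,0,-0.01,21,23.9,-10.1,0,0,0,21,23.9,-10,0,0,0,21,23.9,-10,0,0,-0.01,21,23.9,-10,0,0,0,0,20.5,10,0,0,0,0,20.5,10,0,0,0,0,20.5,10,0,0,0,0,20.5,10,0,0,0

0,0,20.7,0,0,0,0,0,20.8,0,0,0,0,0,20.7,0,0,0,0,0,20.8,0,0,0

max [2.10e+01 2.39e+01 2.08e+01 0.00e+00 0.00e+00 1.00e-02] n 14 end [0.682 0.187 0.187] 90.0
```

View pics/mz.png

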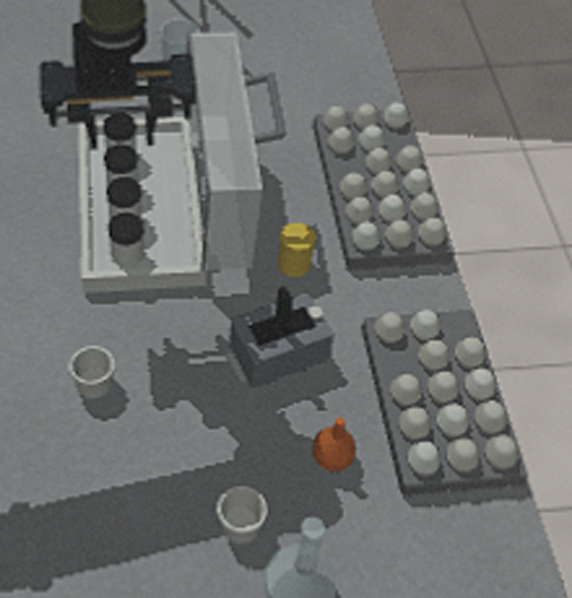

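Call:
servo_tool:
  commands: [21, 24, -12, 0, 0, 0, 21, 24, -12, 0, 0, 0, 21, 24, -10, 0, 0, 0, 21, 24, -10, 0, 0, 0, 21, 24, -10, 0, 0, 0, 21, 24, -10, 0, 0, 0, 0, 20, 10, 0, 0, 0, 0, 20, 10, 0, 0, 0, 0, 20, 10, 0, 0, 0, 0, 20, 10, 0, 0, 0]
  jaw: 28

```text
time_s: 42.4
tool_pos: [0.6799, 0.1873, 0.2699]
tool_rot: [-179.8, 0.0, 90.1]
force: [-0.7, -0.6, 1.0]
grip_width: 0.0282
```

Call:
servo_tool:
  commands: [0, 0, 0, 0, 0, 0, 0, 0, 0, 0, 0, 0]

```text
time_s: 42.6
tool_pos: [0.6789, 0.1874, 0.2711]
tool_rot: [-179.8, -0.0, 90.1]
force: [-0.1, 0.0, 0.4]
grip_width: 0.0282
```

Run:
```python
from h import *
snap("side","n");snap("top","nt")
o=monitor.get_obs();print(o['tool_pos'],o['tool_rot'],o['grip_width'])
a=cv2.imread('pics/n.png');cv2.imwrite('pics/nz.png',cv2.resize(a[80:240,180:340],None,fx=3.6,fy=3.6,interpolation=2))
plan([(.682,.187,.187,90,4)])
```

```text
[0.67892475 0.18761386 0.27297386] [-1.79957624e+02 -1.56142377e-02  9.00681158e+01] 0.028039862800465658
-0.2,0.8,21.5,0,0,0.02,-0.1,0.7,21.5,0,0,0.01,-0.2,0.8,21.5,0,0,0.02,-0.1,0.8,21.5,0,0,0.02

max [2.00e-01 8.00e-01 2.15e+01 0.00e+00 0.00e+00 2.00e-02] n 4 end [0.682 0.187 0.187] 90.0
```

View pics/nz.png

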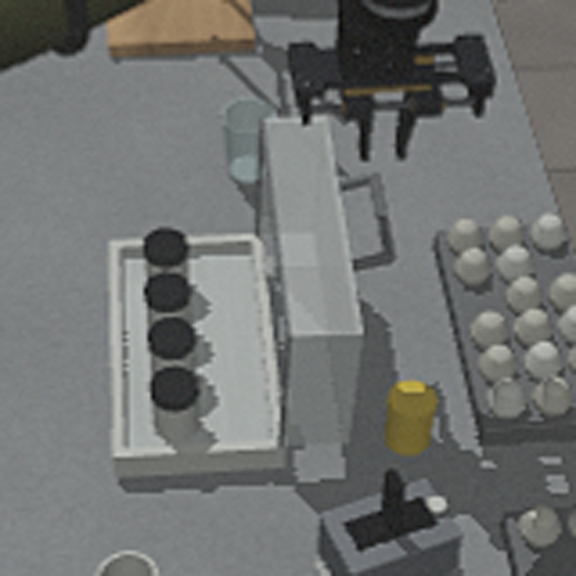

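Call:
servo_tool:
  commands: [0, 3, 20, 0, 0, 0, 0, 0, 22, 0, 0, 0, 0, 0, 22, 0, 0, 0, 0, 0, 20, 0, 0, 0, 0, 0, 0, 0, 0, 0]

```text
time_s: 43.2
tool_pos: [0.6811, 0.1859, 0.1867]
tool_rot: [-179.8, 0.1, 90.0]
force: [-0.4, 0.3, -0.1]
grip_width: 0.0281
```

Call:
servo_tool:
  commands: [0, 0, 0, 0, 0, 0, 0, 0, 0, 0, 0, 0, 0, 0, 0, 0, 0, 0, 0, 0, 0, 0, 0, 0]
  jaw: 0
  newtons: 15

```text
time_s: 43.6
tool_pos: [0.6811, 0.1874, 0.1907]
tool_rot: [-179.8, 0.0, 90.0]
force: [-7.1, -1.2, 5.4]
grip_width: 0.0115
```

Call:
servo_tool:
  commands: [0, -5, -3, 0, 0, 0, 0, -7, -4.3, 0, 0, 0, 0, -7.2, -4.1, 0, 0, 0, 0, -7.3, -3.8, 0, 0, 0, 0.2, -7.5, -3.5, 0, 0, 0, 0.2, -7.6, -3.2, 0, 0, 0, 0.2, -7.7, -2.9, 0, 0, 0, 0.2, -7.8, -2.6, 0, 0, 0, 0.2, -7.9, -2.2, 0, 0, 0, 0.2, -8, -1.9, 0, 0, 0]

```text
time_s: 44.6
tool_pos: [0.61, 0.1883, 0.2218]
tool_rot: [179.9, -0.0, 90.0]
force: [3.2, 0.8, 7.2]
grip_width: 0.0113
```

Call:
servo_tool:
  commands: [0.1, -8.1, -2, 0, 0, 0, 0.1, -8.2, -1.7, 0, 0, 0, 0.1, -8.2, -1.3, 0, 0, 0, 0.1, -8.2, -0.9, 0, 0, 0, 0.1, -8.2, -0.5, 0, 0, 0, 0.1, -8.3, 0, 0, 0, 0, 0.1, -8.2, 0.4, 0, 0, 0, 0.1, -8.2, 0.7, 0, 0, 0, 0.1, -8.2, 1, 0, 0, 0, 0.1, -8.1, 1.4, 0, 0, 0]

```text
time_s: 45.6
tool_pos: [0.5272, 0.1892, 0.2229]
tool_rot: [-180.0, 0.0, 90.0]
force: [0.2, 3.3, -0.2]
grip_width: 0.0111
```

Next rows 19..10.

Call:
servo_tool:
  commands: [0.1, -8.1, 1.7, 0, 0, 0, 0.1, -8, 2, 0, 0, 0, 0.1, -7.9, 2.3, 0, 0, 0, 0.1, -7.8, 2.6, 0, 0, 0, 0.1, -7.7, 2.9, 0, 0, 0, 0.1, -7.6, 3.3, 0, 0, 0, 0.1, -7.4, 3.6, 0, 0, 0, 0.1, -7.3, 3.9, 0, 0, 0, 0.1, -7.1, 4.1, 0, 0, 0, 0.1, -7, 4.4, 0, 0, 0]

```text
time_s: 46.6
tool_pos: [0.4516, 0.19, 0.192]
tool_rot: [-180.0, 0.0, 90.0]
force: [-1.2, 2.3, -0.0]
grip_width: 0.0119
```

Call:
servo_tool:
  commands: [0, -4.5, 3, 0, 0, 0, 0, -3.5, 2.5, 0, 0, 0, 0, -3.4, 2.5, 0, 0, 0, 0, -3.3, 2.5, 0, 0, 0, 0, -3.2, 2.6, 0, 0, 0, 0, -3.2, 2.6, 0, 0, 0, 0, -3.1, 2.7, 0, 0, 0, 0, -3.1, 2.7, 0, 0, 0, 0, -3, 2.8, 0, 0, 0, 0, -3, 2.9, 0, 0, 0]

```text
time_s: 47.6
tool_pos: [0.4187, 0.1903, 0.1654]
tool_rot: [180.0, -0.0, 90.0]
force: [-1.0, 4.2, -1.5]
grip_width: 0.0112
```

Call:
servo_tool:
  commands: [0, -2.9, 2.9, 0, 0, 0, 0, -2.9, 3, 0, 0, 0, 0, -2.8, 3.1, 0, 0, 0, 0, -2.7, 3.1, 0, 0, 0, 0, -2.6, 3.2, 0, 0, 0, 0, -2.6, 3.2, 0, 0, 0, 0, -2.5, 3.3, 0, 0, 0, 0, -2.4, 3.3, 0, 0, 0, 0, -2, 2.7, 0, 0, 0, 0, -1, 1.5, 0, 0, 0]

```text
time_s: 48.6
tool_pos: [0.3941, 0.1905, 0.136]
tool_rot: [-180.0, -0.0, 90.0]
force: [-1.6, 4.8, 0.2]
grip_width: 0.0116
```

Call:
servo_tool:
  commands: [0, -0.7, 1, 0, 0, 0, 0, -0.7, 1, 0, 0, 0, 0, -0.7, 1, 0, 0, 0, 0, -0.6, 0.8, 0, 0, 0, 0, 0, 0, 0, 0, 0]

```text
time_s: 49.1
tool_pos: [0.3916, 0.1905, 0.1323]
tool_rot: [-180.0, -0.0, 90.0]
force: [-0.6, 4.8, -1.7]
grip_width: 0.0114
```

Call:
servo_tool:
  commands: [0, -0.4, 0.7, 0, 0, 0, 0, -0.4, 0.7, 0, 0, 0, 0, -0.4, 0.7, 0, 0, 0, 0, 0, 0.7, 0, 0, 0, 0, 0, 0, 0, 0, 0]

```text
time_s: 49.6
tool_pos: [0.3902, 0.1905, 0.1299]
tool_rot: [-179.9, -0.0, 90.0]
force: [-2.3, 4.6, 4.6]
grip_width: 0.0109
```

Call:
servo_tool:
  commands: [0, 0, 0.7, 0, 0, 0, 0, 0, 0.5, 0, 0, 0, 0, 0, 0, 0, 0, 0]

```text
time_s: 49.9
tool_pos: [0.3902, 0.1905, 0.1296]
tool_rot: [-179.9, 0.0, 90.0]
force: [-6.0, 3.0, 14.5]
grip_width: 0.0116
```

Run:
```python
from h import *
o=monitor.get_obs();print(o['tool_pos'],o['force'])
im,d=snap("side","p");snap("top","pt")
C=cloud('side',d)
m=(C[...,0]>.40)&(C[...,0]<.55)&(C[...,1]>.03)&(C[...,1]<.16)&(C[...,2]>.095)&(C[...,2]<.125)
for lo,hi in((.40,.43),(.43,.46),(.46,.49),(.49,.52),(.52,.55)):
    s=m&(C[...,0]>lo)&(C[...,0]<hi);print(lo,s.sum(),np.median(C[s][:,2]) if s.any() else 0)
C=cloud('side',np.load('pics/side0.npy'))
m=(C[...,0]>.40)&(C[...,0]<.55)&(C[...,1]>.03)&(C[...,1]<.16)&(C[...,2]>.095)&(C[...,2]<.125)
for lo,hi in((.40,.43),(.43,.46),(.46,.49),(.49,.52),(.52,.55)):
    s=m&(C[...,0]>lo)&(C[...,0]<hi);print('ref',lo,s.sum(),np.median(C[s][:,2]) if s.any() else 0)
a=cv2.imread('pics/p.png');cv2.imwrite('pics/pz.png',cv2.resize(a[80:240,180:340],None,fx=3.6,fy=3.6,interpolation=2))
```

```text
[0.39017419 0.19054573 0.12962188] [-5.99115239  2.97786602 14.51094601]
0.4 205 0.10852725313328086
0.43 202 0.10799359725305757
0.46 211 0.10831877669059237
0.49 209 0.10826997125997685
0.52 207 0.10829628776363755
ref 0.4 207 0.10866727263993124
ref 0.43 208 0.10833688038569475
ref 0.46 208 0.10838494520532958
ref 0.49 208 0.10855665170867375
ref 0.52 203 0.10818265817739948
```

View pics/pz.png

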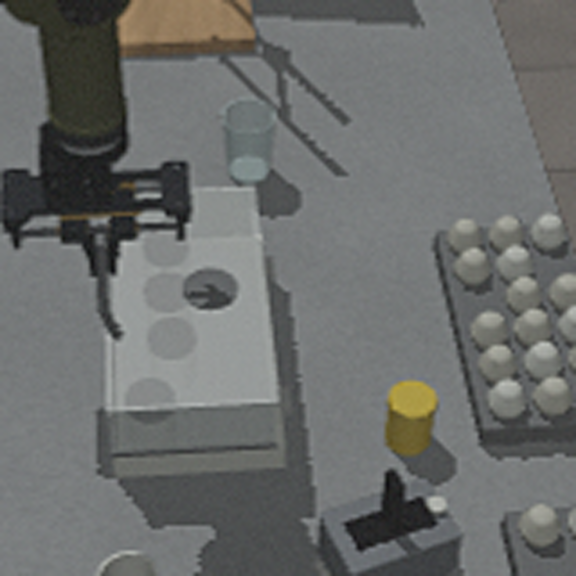

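Run:
```python
import cv2,numpy as np
def c(n,r,f): 
    a=cv2.imread(f'pics/{n}.png');return cv2.resize(a[r[0]:r[1],r[2]:r[3]],None,fx=f,fy=f,interpolation=2)
A=c('p',(130,215,200,265),6);B=c('n',(130,215,200,265),6)
cv2.imwrite('pics/q1.png',np.hstack([B,A]))
A=c('pt',(180,245,155,265),3.6);B=c('nt',(180,245,155,265),3.6)
cv2.imwrite('pics/q2.png',np.vstack([B,A]))
```

```text
(no output)
```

View pics/q1.png

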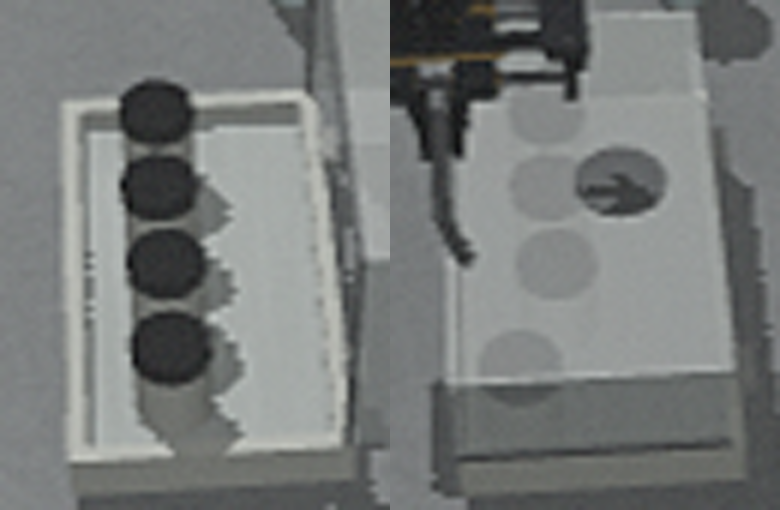

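View pics/q2.png

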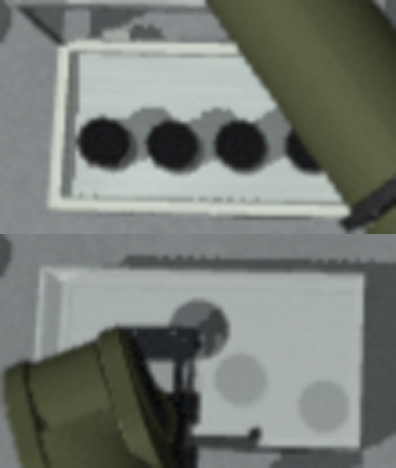

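Run:
```python
from h import *
for z in(.081,.086,.09):print(z,onplane('side',200+130/6,130+367/6,z).round(3),onplane('side',200+166/6,130+264/6,z).round(3),onplane('side',200+172/6,130+347/6,z).round(3),'top',onplane('top',155+323/3.6,180+(406-234)/3.6,z).round(3),onplane('top',155+241/3.6,180+(380-234)/3.6,z).round(3))
```

```text
0.081 [0.432 0.038 0.081] [0.458 0.122 0.081] [0.458 0.052 0.081] top [0.428 0.046 0.081] [0.453 0.129 0.081]
0.086 [0.432 0.034 0.086] [0.458 0.117 0.086] [0.458 0.048 0.086] top [0.427 0.046 0.086] [0.453 0.129 0.086]
0.09 [0.432 0.03  0.09 ] [0.458 0.114 0.09 ] [0.458 0.044 0.09 ] top [0.427 0.046 0.09 ] [0.452 0.128 0.09 ]
```

Call:
servo_tool:
  commands: [0, 0, -0.6, 0, 0, 0, 0, 0, -0.6, 0, 0, 0, 0, 0, 0, 0, 0, 0]

```text
time_s: 50.3
tool_pos: [0.3902, 0.1905, 0.1298]
tool_rot: [-179.9, -0.0, 90.0]
force: [-2.9, 4.0, 2.1]
grip_width: 0.0113
```

Call:
servo_tool:
  commands: [0, 0, 0, 0, 0, 0, 0, 0, 0, 0, 0, 0, 0, 0, 0, 0, 0, 0, 0, 0, 0, 0, 0, 0, 0, 0, -15, 0, 0, 0, 0, 0, -30, 0, 0, 0, 0, 0, -40, 0, 0, 0, 0, 0, -40, 0, 0, 0, 0, 0, 0, 0, 0, 0]
  jaw: 45

```text
time_s: 51.2
tool_pos: [0.3936, 0.1908, 0.2594]
tool_rot: [179.5, -0.0, 90.0]
force: [1.0, 0.0, 0.2]
grip_width: 0.0447
```

Run:
```python
from h import *
pots('r',(.3,.75),(-.3,0))
o=monitor.get_obs();print(o['time_s'],o['tool_pos'],o['tool_rot'],o['force'])
def c(n,r,f): 
    a=cv2.imread(f'pics/{n}.png');return cv2.resize(a[r[0]:r[1],r[2]:r[3]],None,fx=f,fy=f,interpolation=2)
cv2.imwrite('pics/rz.png',c('rside',(100,260,200,320),5))
for n in('rtop','rside'):
    C=cloud(n[1:],np.load(f'pics/{n}.npy'))
    m=(C[...,0]>.55)&(C[...,0]<.76)&(C[...,1]<-.03)&(C[...,1]>-.22)&(C[...,2]>.125)&(C[...,2]<.16)
    p=C[m];print(n,len(p),p.mean(0),cv2.minAreaRect(p[:,:2].astype(np.float32)),np.percentile(p,[3,97],axis=0).round(4).tolist())
    m=(C[...,0]>.55)&(C[...,0]<.74)&(C[...,1]<-.03)&(C[...,1]>-.19)&(abs(C[...,2]-.066)<.005)
    p=C[m];mm=m.astype(np.uint8);k,l,st,cc=cv2.connectedComponentsWithStats(cv2.morphologyEx(mm,cv2.MORPH_CLOSE,np.ones((5,5))))
    i=1+np.argmax(st[1:,4]);p=C[(l==i)&m];print(cv2.minAreaRect(p[:,:2].astype(np.float32)))
    print(C[(C[...,2]<.1)&False])
```

```text
top [289.7 168.6] 117 [ 0.6534 -0.1188  0.066 ]
side [287.6 225.5] 126 [ 0.6553 -0.1265  0.066 ]
51.3 [0.3910278  0.19010997 0.25505117] [1.79918029e+02 2.88219119e-02 8.99785076e+01] [ 0.07830355 -0.11310396  0.27610458]
rtop 29 [ 0.6532665  -0.11931617  0.1368941 ] ((0.6548750400543213, -0.12013218551874161), (0.013254649937152863, 0.023643504828214645), 21.76363754272461) [[0.6467, -0.1317, 0.1277], [0.6601, -0.1095, 0.1432]]
((0.655272901058197, -0.11964669078588486), (0.11939705163240433, 0.07944203913211823), 17.640792846679688)
[]
rside 35 [ 0.65604895 -0.12826519  0.13575016] ((0.6570265293121338, -0.1263648271560669), (0.012870448641479015, 0.025584880262613297), 16.41291618347168) [[0.6488, -0.138, 0.1262], [0.6644, -0.1174, 0.1424]]
((0.657474935054779, -0.125170037150383), (0.12015998363494873, 0.0809711366891861), 17.305652618408203)
[]
```

View pics/rz.png

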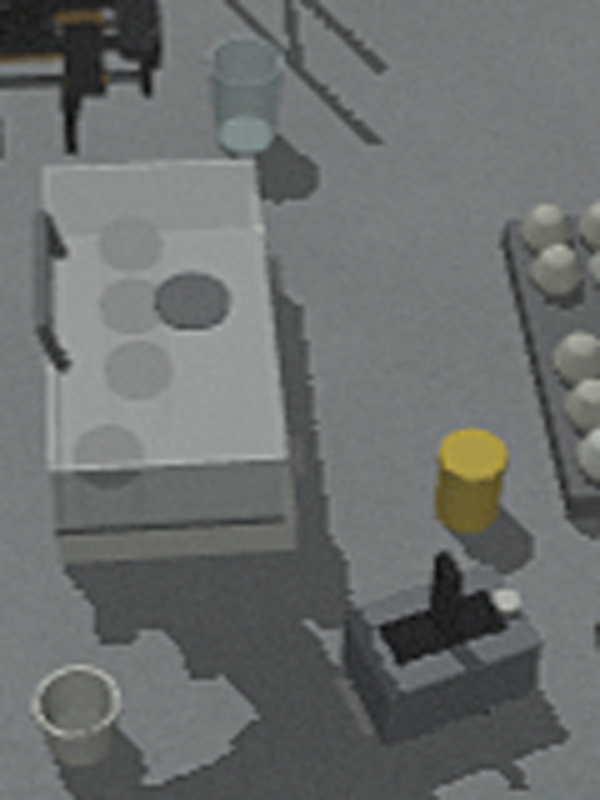

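Run:
```python
from h import *
plan([(.50,.02,.25,98,7),(.656,-.1225,.22,107.5,7)])
```

```text
-24.3,15.6,0.7,0,0,-1.15,-24.6,15.1,0.7,0,0,-1.14,-24.9,14.6,0.8,0,0,-1.15,-25.2,14,0.7,0,0,-1.14,-25.4,13.6,0.7,0,0,-1.15,-25.8,13.1,0.7,0,0,-1.15,-26,12.6,0.8,0,0,-1.14,-23.3,19.2,4.3,0,0,-1.36,-23.7,18.7,4.3,0,0,-1.35,-24.1,18.1,4.2,0,0,-1.36

-24.6,17.5,4.3,0,0,-1.36,-24.9,17,4.3,0,0,-1.36,-25.4,16.3,4.3,0,0,-1.35,-25.7,15.8,4.3,0,0,-1.36

max [26.   19.2   4.3   0.    0.    1.36] n 14 end [ 0.656  -0.1225  0.22  ] 107.5
```

Call:
servo_tool:
  commands: [-24, 16, 1, 0, 0, -1.2, -25, 15, 1, 0, 0, -1.2, -25, 15, 1, 0, 0, -1.2, -25, 14, 1, 0, 0, -1.2, -25, 14, 1, 0, 0, -1.2, -26, 13, 1, 0, 0, -1.2, -26, 13, 1, 0, 0, -1.2, -23, 19, 4, 0, 0, -1.3, -24, 19, 4, 0, 0, -1.3, -24, 18, 4, 0, 0, -1.3]
  jaw: 60
  newtons: 30

```text
time_s: 52.3
tool_pos: [0.5685, -0.041, 0.2335]
tool_rot: [-179.8, -0.1, 102.3]
force: [0.3, 0.2, 0.5]
grip_width: 0.0602
```

Call:
servo_tool:
  commands: [-25, 17, 4, 0, 0, -1.3, -25, 17, 4, 0, 0, -1.3, -25, 16, 4, 0, 0, -1.3, -26, 16, 4, 0, 0, -1.3, 0, 0, 0, 0, 0, 0, 0, 0, 0, 0, 0, 0]

```text
time_s: 52.9
tool_pos: [0.6565, -0.1215, 0.2173]
tool_rot: [-179.8, -0.2, 107.5]
force: [0.1, 0.3, -0.3]
grip_width: 0.0602
```

Run:
```python
from h import *
o=monitor.get_obs();print(o['tool_pos'],o['tool_rot'])
snap('side','s');cv2.imwrite('pics/sz.png',cv2.resize(cv2.imread('pics/s.png')[130:270,220:360],None,fx=4,fy=4,interpolation=2))
plan([(.656,-.1225,.17,107.5,2)])
```

```text
[ 0.65649503 -0.12151171  0.21729817] [-179.84281015   -0.19305127  107.4528435 ]
-0.9,-0.5,24.1,0,0,0.02,-0.9,-0.6,24.2,0,0,0.01

max [9.00e-01 6.00e-01 2.42e+01 0.00e+00 0.00e+00 2.00e-02] n 2 end [ 0.656  -0.1225  0.17  ] 107.5
```

View pics/sz.png

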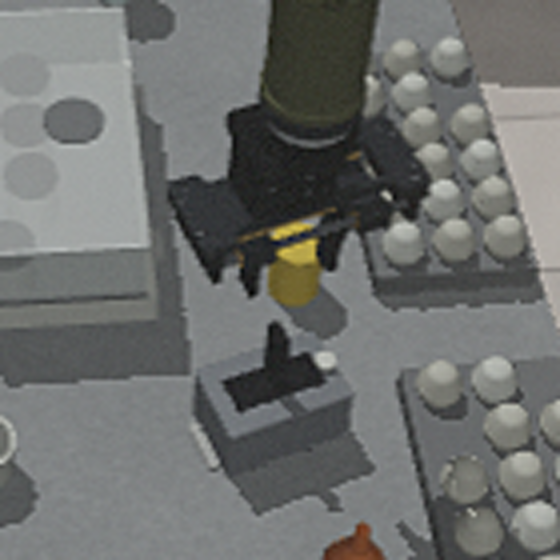

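Call:
servo_tool:
  commands: [-1, 0, 25, 0, 0, 0, 0, 0, 25, 0, 0, 0, 0, 0, 25, 0, 0, 0, 0, 0, 22, 0, 0, 0, 0, 0, 20, 0, 0, 0, 0, 0, 0, 0, 0, 0]

```text
time_s: 53.55
tool_pos: [0.6548, -0.1213, 0.1]
tool_rot: [-179.7, -0.1, 107.6]
force: [-0.8, 0.1, -0.0]
grip_width: 0.0601
```

Now push along tool -y (toward OFF), 60 mm first.

Call:
servo_tool:
  commands: [0, -8, 0, 0, 0, 0, 0, -8, 0, 0, 0, 0, 0, -8, 0, 0, 0, 0, 0, -8, 0, 0, 0, 0, 0, -8, 0, 0, 0, 0, 0, -8, 0, 0, 0, 0, 0, -6, 0, 0, 0, 0, 0, -4, 0, 0, 0, 0, 0, 0, 0, 0, 0, 0]

```text
time_s: 54.45
tool_pos: [0.6015, -0.1405, 0.1028]
tool_rot: [-179.9, 0.0, 107.4]
force: [1.5, -0.3, 1.6]
grip_width: 0.0598
```

Call:
servo_tool:
  commands: [0, -1, 0, 0, 0, 0, 0, -1, 0, 0, 0, 0, 0, 0, 0, 0, 0, 0]

```text
time_s: 54.75
tool_pos: [0.6006, -0.1408, 0.1027]
tool_rot: [-180.0, 0.0, 107.5]
force: [2.6, -0.1, 0.1]
grip_width: 0.0599
```

Call:
servo_tool:
  commands: [0, -1, 0, 0, 0, 0, 0, -1, 0, 0, 0, 0, 0, -1, 0, 0, 0, 0, 0, 0, 0, 0, 0, 0]

```text
time_s: 55.15
tool_pos: [0.5979, -0.1414, 0.1029]
tool_rot: [180.0, 0.0, 107.5]
force: [3.6, 1.7, 0.7]
grip_width: 0.06
```

Call:
servo_tool:
  commands: [0, -1, 0, 0, 0, 0, 0, -1, 0, 0, 0, 0, 0, -1, 0, 0, 0, 0, 0, 0, 0, 0, 0, 0]

```text
time_s: 55.55
tool_pos: [0.5968, -0.1417, 0.1037]
tool_rot: [179.7, 0.0, 107.5]
force: [6.8, 1.8, 0.3]
grip_width: 0.0602
```

Run:
```python
from h import *
o=monitor.get_obs();print(o['tool_pos'],o['tool_rot'],o['force'],o['grip_width'])
snap('side','u');cv2.imwrite('pics/uz.png',cv2.resize(cv2.imread('pics/u.png')[150:270,220:340],None,fx=5,fy=5,interpolation=2))
```

```text
[ 0.5967996  -0.14173485  0.10368346] [1.79736602e+02 4.60148877e-02 1.07506421e+02] [6.84515578 1.84229377 0.34420679] 0.06022785422428117
```

View pics/uz.png

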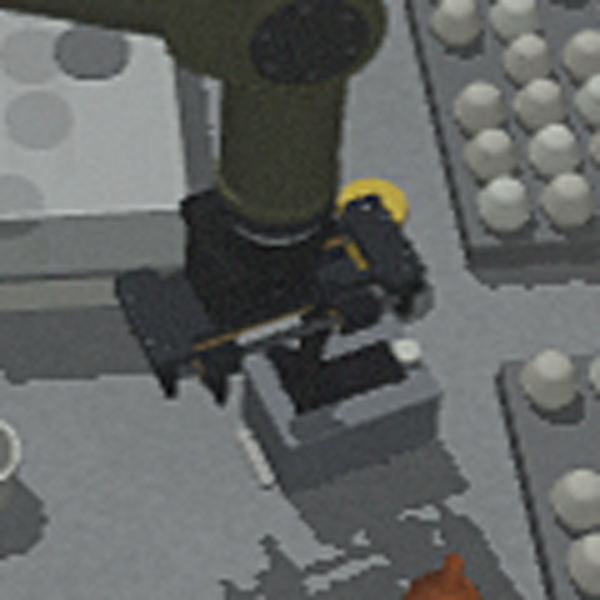

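Call:
servo_tool:
  commands: [0, -1, 0, 0, 0, 0, 0, -1, 0, 0, 0, 0, 0, -1, 0, 0, 0, 0, 0, 0, 0, 0, 0, 0]

```text
time_s: 56.0
tool_pos: [0.5957, -0.142, 0.1045]
tool_rot: [179.5, 0.1, 107.5]
force: [8.8, 1.5, 1.1]
grip_width: 0.0601
```

Call:
servo_tool:
  commands: [0, -1.5, 0, 0, 0, 0, 0, -1.5, 0, 0, 0, 0, 0, -1.5, 0, 0, 0, 0, 0, -1.5, 0, 0, 0, 0, 0, 0, 0, 0, 0, 0]

```text
time_s: 56.5
tool_pos: [0.5935, -0.1427, 0.1062]
tool_rot: [179.1, 0.2, 107.6]
force: [15.3, 4.3, 2.1]
grip_width: 0.0601
```

Call:
servo_tool:
  commands: [0, 10, 0, 0, 0, 0, 0, 10, 0, 0, 0, 0, 0, 0, 0, 0, 0, 0]

```text
time_s: 56.8
tool_pos: [0.6047, -0.1389, 0.1017]
tool_rot: [-179.8, -0.1, 107.5]
force: [-0.7, 0.0, -0.3]
grip_width: 0.06
```

Run:
```python
from h import *
o=monitor.get_obs();print(o['tool_pos'],o['tool_rot'],o['force'],o['grip_width'])
snap('side','v');cv2.imwrite('pics/vz.png',cv2.resize(cv2.imread('pics/v.png')[150:270,220:340],None,fx=5,fy=5,interpolation=2))
```

```text
[ 0.60471004 -0.13891115  0.10173722] [-1.79847898e+02 -7.27428763e-02  1.07503135e+02] [-0.72079997  0.02925629 -0.27810271] 0.05995799734616646
```

View pics/vz.png

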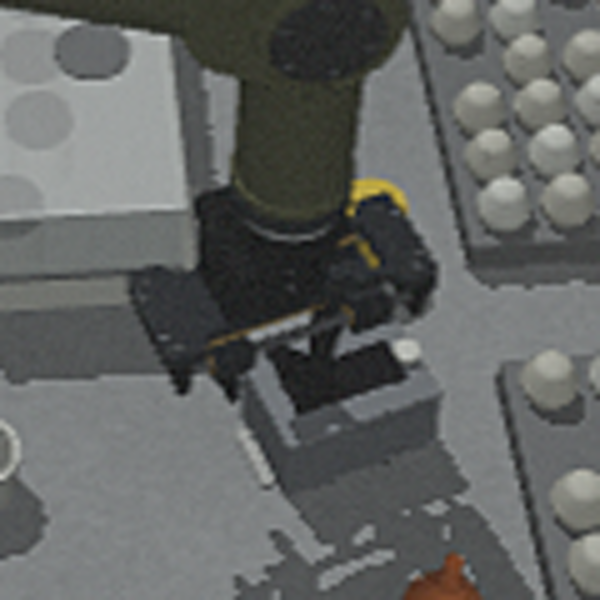

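Call:
servo_tool:
  commands: [0, 8, 0, 0, 0, 0, 0, 10, 0, 0, 0, 0, 0, 10, 0, 0, 0, 0, 0, 10, 0, 0, 0, 0, 0, 10, 0, 0, 0, 0, 0, 10, 0, 0, 0, 0, 0, 10, 0, 0, 0, 0, 0, 10, 0, 0, 0, 0, 0, 0, 0, 0, 0, 0]

```text
time_s: 57.75
tool_pos: [0.6814, -0.1145, 0.1026]
tool_rot: [179.9, -0.0, 107.5]
force: [-0.9, 0.5, -0.6]
grip_width: 0.0601
```

Call:
servo_tool:
  commands: [0, 8, 0, 0, 0, 0, 0, 8, 0, 0, 0, 0, 0, 6, 0, 0, 0, 0, 0, 6, 0, 0, 0, 0, 0, 4, 0, 0, 0, 0, 0, 0, 0, 0, 0, 0]

```text
time_s: 58.35
tool_pos: [0.7112, -0.1057, 0.1029]
tool_rot: [179.9, 0.0, 107.5]
force: [-0.1, 0.5, -1.0]
grip_width: 0.0602
```

Call:
servo_tool:
  commands: [0, 3, 0, 0, 0, 0, 0, 3, 0, 0, 0, 0, 0, 2, 0, 0, 0, 0, 0, 2, 0, 0, 0, 0, 0, 0, 0, 0, 0, 0]

```text
time_s: 58.85
tool_pos: [0.718, -0.1039, 0.1024]
tool_rot: [-179.7, -0.0, 107.4]
force: [-7.8, -1.8, 2.3]
grip_width: 0.0602
```

Call:
servo_tool:
  commands: [0, 2, 0, 0, 0, 0, 0, 2, 0, 0, 0, 0, 0, 1, 0, 0, 0, 0, 0, 0, 0, 0, 0, 0]

```text
time_s: 59.25
tool_pos: [0.7187, -0.1039, 0.1017]
tool_rot: [-179.2, -0.0, 107.4]
force: [-16.4, -3.0, 6.6]
grip_width: 0.0607
```

Call:
servo_tool:
  commands: [0, -8, 0, 0, 0, 0, 0, -5, 0, 0, 0, 0, 0, 0, -15, 0, 0, 0, 0, 0, -30, 0, 0, 0, 0, 0, -35, 0, 0, 0, 0, -30, -35, 0, 0, 0, 0, -40, 0, 0, 0, 0, 0, -40, 0, 0, 0, 0, 0, -40, 0, 0, 0, 0, 0, 0, 0, 0, 0, 0]

```text
time_s: 60.25
tool_pos: [0.5656, -0.1537, 0.2187]
tool_rot: [-179.8, 0.2, 107.2]
force: [-0.2, -0.7, 0.3]
grip_width: 0.0601
```

Call:
servo_tool:
  commands: [20, -40, 0, 0, 0, 0, 30, -30, 0, 0, 0, 0, 30, 0, 0, 0, 0, 0, 0, 0, 0, 0, 0, 0, 0, 0, 0, 0, 0, 0]

```text
time_s: 60.75
tool_pos: [0.4798, -0.0944, 0.2193]
tool_rot: [179.9, 0.2, 107.6]
force: [0.7, -1.2, 1.3]
grip_width: 0.06
```

Run:
```python
from h import *
o=monitor.get_obs();print(o['time_s'],o['tool_pos'],o['force'])
snap('side','w');cv2.imwrite('pics/wz.png',cv2.resize(cv2.imread('pics/w.png')[100:350,190:360],None,fx=2.4*1,fy=2.4,interpolation=2))
snap('top','wt');cv2.imwrite('pics/wtz.png',cv2.resize(cv2.imread('pics/wt.png')[140:260,150:420],None,fx=2.9,fy=2.9,interpolation=2))
cv2.imwrite('pics/wz2.png',cv2.resize(cv2.imread('pics/w.png')[190:260,260:330],None,fx=7,fy=7,interpolation=2))
C=cloud('side',np.load('pics/w.npy'));
m=(C[...,0]>.55)&(C[...,0]<.76)&(C[...,1]<-.03)&(C[...,1]>-.22)&(C[...,2]>.09)&(C[...,2]<.16)
print(len(C[m]),np.percentile(C[m],[2,50,98],axis=0).round(3) if m.any() else 0)
m=(C[...,0]>.40)&(C[...,0]<.55)&(C[...,1]>.03)&(C[...,1]<.3)&(C[...,2]>.095)&(C[...,2]<.125)
for lo in(.40,.43,.46,.49,.52):
    s=m&(C[...,0]>lo)&(C[...,0]<lo+.03);print(lo,s.sum(),np.median(C[s][:,2]))
```

```text
60.75 [ 0.4797836  -0.09441077  0.21926963] [ 0.71332839 -1.16116412  1.29311122]
90 [[ 0.68  -0.129  0.091]
 [ 0.696 -0.115  0.107]
 [ 0.713 -0.099  0.122]]
0.4 199 0.10780910698223227
0.43 43 0.10809028016897354
0.46 23 0.10808731979282055
0.49 28 0.10661426260852663
0.52 45 0.10919497693539792
```

View pics/wz.png

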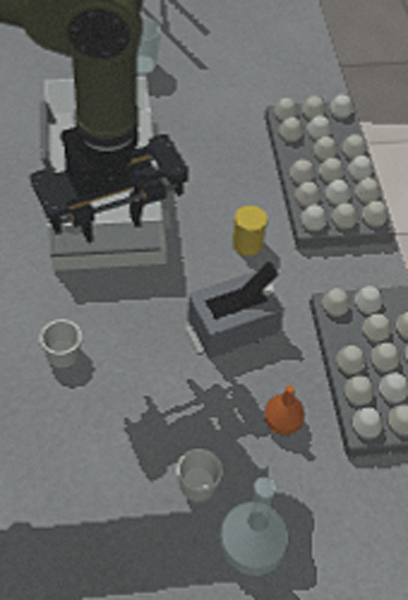

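View pics/wz2.png

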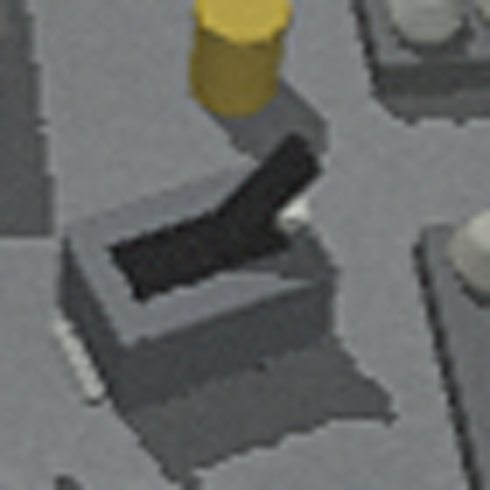

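View pics/wtz.png

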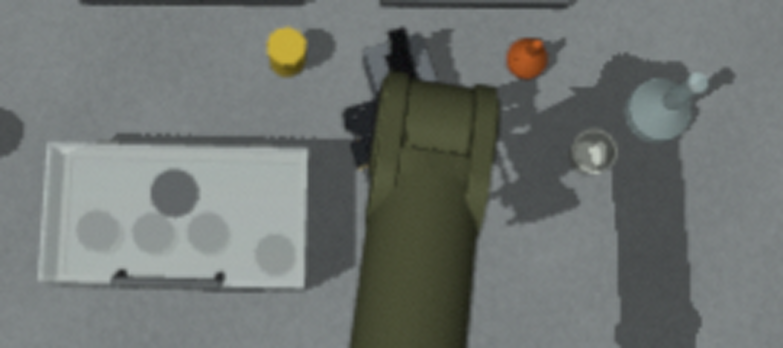

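Run:
```python
from h import *
from scipy.optimize import least_squares
# top px from wtz (top lid centres), side px from rz
top=[(99,231),(154,232),(208,232),(275,254)]; side=[(132,243),(131,306),(138,371),(110,456)]
for a,b in zip(top,side):
    ut=np.array([150+a[0]/2.9,140+a[1]/2.9]);us=np.array([200+b[0]/5,100+b[1]/5])
    r=least_squares(lambda X:np.r_[proj('top',X)[0]-ut,proj('side',X)[0]-us],[.45,.15,.08])
    print(r.x.round(4),r.fun.round(2))
def c(n,r,f): 
    a=cv2.imread(f'pics/{n}.png');return cv2.resize(a[r[0]:r[1],r[2]:r[3]],None,fx=f,fy=f,interpolation=3)
b=c('rside',(165,225,200,265),11);b=cv2.convertScaleAbs(b,alpha=2,beta=-130);cv2.imwrite('pics/xz.png',b)
```

```text
[0.4581 0.2698 0.0718] [-0.07 -0.63 -0.68  0.17]
[0.4559 0.1997 0.0712] [-0.01 -0.13 -0.14  0.03]
[0.4573 0.1316 0.0688] [-0.03 -0.23 -0.24  0.06]
[0.4312 0.0466 0.07  ] [-0.05 -0.45 -0.46  0.1 ]
```

View pics/xz.png

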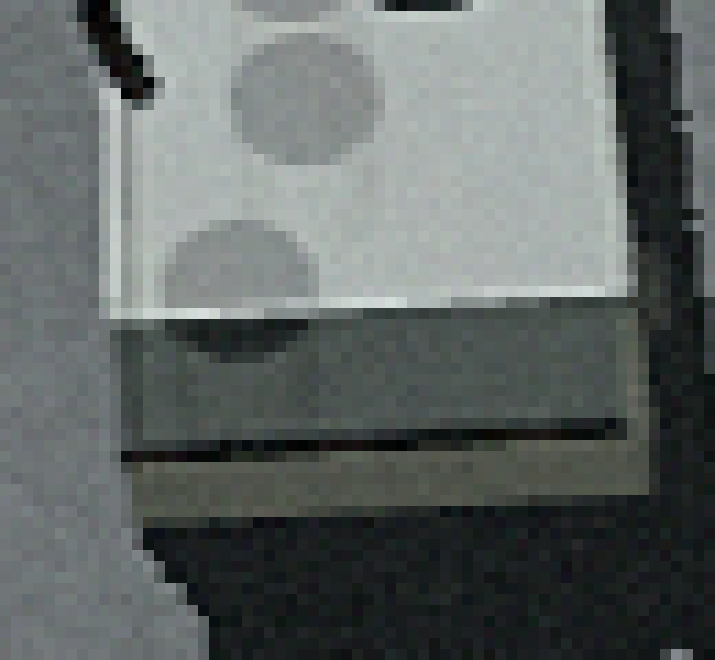

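```bash
python3 -c "
from h import *
print(env.sign_off())"
```

```text
the job is handed in; nothing more can be done
None
```

The job is done in the order asked and handed in at about 61 s. `sign_off` gives no verdict.

**What I did**
- I lifted the cover onto its back stop by its bar and stood all four black-lidded pots on the tray. The cover was held all the way down until it met the base.
- I then pushed the trip lever to its OFF stop, about 16 N at the fingers, and threw it to its ON stop, about 17 N.

**Last checks**
- **Cover:** it is shut. Its top is within about 0.5 mm of the starting height in the picture taken when I closed it. At the end the arm hid part of the top; the front strip read within 1 mm and the more hidden rear strips within about 2 mm.
- **Lever:** it leans to the lens end with its tip about 0.12 m up, which fits fully ON. It went past the latch point with no resistance.
- **Bystanders:** the two cups, bulb and flask are standing where they were in the final pictures. The beaker was mostly behind the arm by then, but stood in place in the picture taken just after the cover was shut.
- **Gripper:** it was clear of everything at hand-in.

**One thing that differed**
- Between placing the fourth pot and shutting the cover, that pot shifted about 3 cm into the front right corner of the tray. I did not see what moved it: it may be the knock the task mentions, or the cover closing.
- It looks upright, and triangulation puts its lid at the same height as the other three. It appears to touch the rim. I left it there with the cover shut.

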